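Clear the control-box cover and hold it just under its balance point for strut fitting

ROBOT

A 6-joint arm with a two-finger parallel gripper is mounted at the origin on the work surface. World frame = base frame: x ahead of the robot, y to its left, z up, the work surface at z = 0. Lengths are in m, angles in rad, forces in N, time in s.
With the tool pointing down it reaches from about 0.375 to 0.975 m from the base axis. Payload 3.8 kg.
Tool frame: the origin (TCP) lies on the centre line of the jaws, within the pads' length; the fingertips stand 14 mm ahead of it and the grasp point (between the pads) lies 5 mm behind it (bot.finger_overhang is the distance from the TCP to the fingertips, in m); y points along the fingers, x is the direction in which the jaws open and shut, and the axes are right-handed (so a half turn about y gives the same grasp; the last joint's range is limited). The gripper opens to 85 mm and grips with 20 to 120 N. Pads are 22 mm wide; open, the fingers measure 114 mm over their backs; the gripper's body (76 mm by 85 mm) begins 54 mm behind the grasp point. The pads swing forward as they close: fully open they stand 13 mm farther back than shut.
Start: joints at [1.224, 0.264, 1.604, -0, 1.274, -0.037], TCP at [0.206, 0.643, 0.245] pointing down, gripper open.
Joint ranges: [-2.63, 2.63], [-0.94, 2.18], [0.31, 2.57], [-1.31, 4.45], [0, 2.66], [-2.55, 2.55]. Speed limits (rad/s): [2.57, 2.57, 3.14, 3.14, 3.14, 3.14].

INTERFACE

Orientations are given as a rotation vector (axis times angle).
In Python, from workcell import readout, read_camera, bot, spotter gives the robot as it stands.
- The arm moves only by the tool jog_arm, never from a script. Its argument "increments" is a list of rows, each a list of 7 numbers: the shift along the tool's x, y, z in m, then the turn, a rotation vector about the tool's x, y, z in rad, then the opening, from 0 (shut) to 1 (fully open). A call has 1 to 10 rows; each row shifts and turns the pose as measured when the row begins, along the tool's axes as they then stand; what a row does not reach is not made up. A row lasts 1/8 s, in which the tool goes at most 62.5 mm and 10.7 degrees, less where a joint would pass 70% of its speed; a pose out of reach is approached as far as the arm can. A call with a gripper value outside its range is refused whole. The fingers move at their own pace and stop on an object; "force" is the grip in N (left out, the last holds). Time passes only in rows, so rows that do not move let the fingers close. It gives the time, the measured TCP pose, the force and the opening at its end, in the units of the state.
- readout.read_state(): the state, without advancing time (a new reading comes with each control period).
- read_camera(name): name is "side" or "top"; returns a dict with "img" (480x640x3 uint8, blue, green, red), "range_z" (480x640 float32, m along the optical axis (not along the pixel's ray), 0 where there is no reading), "fx", "fy", "cx", "cy" (pixels), "world_from_camera" (4x4, takes a point from camera to world coordinates). Camera axes: x right, y down, z forward; pixel columns grow to the right and rows downward; lengths in m; the calibration is good to about 2 mm. A picture is of the moment at which its call begins.
- bot.finish_job(): hands the job in, once; it reports no verdict.
Trained networks look in a picture, given as the dict that the camera call returned (one of the last four; its "shot" number tells which), for a name from the list of things; names that differ only in an ending like _2 or _b are one class to them, and where a whole thing is asked for, a point or a joint stands for the part that bears it (a point fixed in the world has none). Each returns a list of dicts, best first, with "p" (0 to 1); they miss things now and then, are a little off and sometimes report something else, mostly with a low value. They report only what shows in the picture. A call takes as long as a camera call.
- spotter.masks_of(picture, thing): "mask" (480x640 bool, what is visible of it) and "location" ([column, row] in pixels, amid what is visible of it).
- spotter.spot_point(picture, thing): "location" ([column, row] in pixels: a listed point, or the origin of a listed thing).
The state is a dict: "time": time; "q": joint angles; "joint_vel": joint speeds; "joint_torque": joint torques, N m; "tool_pos": TCP position; "tcp_rot": TCP orientation; "wrist_force": force on the tool from outside, world axes, zero at the start; "torque": the same for the moment, N m; "width": opening from 0.0 (shut) to 1.0 (fully open).
Only numpy, scipy, OpenCV 4.12 (cv2) and the standard library are available. Lean on these libraries where they do the work, as an engineer would, in place of code of your own. Each camera call takes 0.05 s, during which the arm holds its last target. There are 200 camera calls.

TASK

The cover of the control box must be held up so that its second gas strut can be fitted: first clear the red and the yellow marker off it, standing each one end-down in an empty well of the wooden marker stand, caps up. Then lift the cover by its handle past its balance point, where the fitted strut begins to carry it, ease it back and finish still holding it there with the gripper, at rest and just below the balance point (no more than about ten degrees under it), so that it leans only lightly on your grip. Do not let the cover fly open or slam shut, and leave the other things on the bench alone.

Things in the scene. Friction and masses are not known exactly. Their poses are not given: they have to be found in the camera images.
- box: Grey steel control box fixed to the bench, open-topped under its cover: 240 mm deep (x), 360 mm wide (y), walls 120 mm high. Origin at the centre of its underside; its -x side (the handle side) faces the robot. A thin black gas strut sits outside its -y side.
- cover (a joint): Angle of the grey hinged cover, rad: 0 = shut and level, grows as the handle edge lifts; stop at 1.2. The hinge runs along the box's y axis at its far (+x) top edge. Balance point at 0.60 (34 degrees): below it the cover sinks shut by itself (about 3 N at the handle when shut, fading to nothing at balance), above it the strut pushes it on to the stop. Just below balance means 0.40 to 0.585.
- cover_hinge (a point): A point on the hinge line at mid width: from the box's centre 120 mm along its +x axis, 120 mm above the bench. The axes turn with the cover. The cover is 376 mm wide and reaches 247 mm from here; its top lies 4 mm above this point when shut; push buttons up to 34 mm high stand on it 30 to 90 mm from the hinge.
- cover_handle (a point): Middle of the steel bow handle on the cover's front edge: a round bar 12 mm thick, 120 mm long along the box's y axis, 45 mm out from the cover's front face, 292 mm from the hinge line and, when shut, 8 mm below it (112 mm above the bench). It moves with the cover; pinched across, the bar can turn between the fingers.
- marker_red: Marker with red cap and band, white barrel, 20 mm diameter, 135 mm tall, 35 g; starts standing upright on the shut cover. Origin at the centre of its flat lower end, +z towards the cap.
- marker_yellow: The same marker with yellow cap and band; starts standing upright on the shut cover.
- stand: Wooden marker stand fixed to the bench, 220 mm long (x) by 60 mm wide (y) by 70 mm high, with four wells in a row along its x axis, 50 mm apart. Origin at the centre of its underside.
- stand_hole0 (a point): Centre of the mouth (70 mm above the bench) of well 0: round, 26 mm wide with a chamfered rim, 60 mm deep, floor 10 mm above the bench; axes as the stand.
- stand_hole1 (a point): Centre of the mouth (70 mm above the bench) of well 1: round, 26 mm wide with a chamfered rim, 60 mm deep, floor 10 mm above the bench; axes as the stand.
- stand_hole2 (a point): Centre of the mouth (70 mm above the bench) of well 2: round, 26 mm wide with a chamfered rim, 60 mm deep, floor 10 mm above the bench; axes as the stand.
- stand_hole3 (a point): Centre of the mouth (70 mm above the bench) of well 3: round, 26 mm wide with a chamfered rim, 60 mm deep, floor 10 mm above the bench; axes as the stand.
- marker_blue: A blue marker of the same size that already stands in one of the wells (origin and axes as for the red one); stays there.
- spare_strut: The second gas strut, black with a steel rod, 238 mm long and fully extended, lying on the bench to the left of the box; leave it. Origin under its middle.
- contactor: Black and white contactor, 75 by 45 by 89 mm, on the bench to the right of the stand; leave it. Origin under its middle.
- breaker: White three-pole circuit breaker, 80 by 54 by 78 mm, on the bench to the right of the stand; leave it. Origin under its middle.
- relay: Plug-in relay with clear cap on a black base, 70 by 30 by 65 mm, on the bench to the left of the box; leave it. Origin under its middle.
- driver: Screwdriver with red handle, 200 mm long, lying on the bench at the right; leave it.
- bin: Blue plastic bin, 120 by 90 by 60 mm, open on top, at the far right of the bench; leave it. Origin under its middle.

How it is judged:
On the way, in this order (a step that is already met when the one before it is completed fails the run):
1. the red and the yellow marker stand released at the bottom of wells of the stand ((horizontal distance between marker_red and stand_hole0 below 0.007 m or horizontal distance between marker_red and stand_hole1 below 0.007 m or horizontal distance between marker_red and stand_hole2 below 0.007 m or horizontal distance between marker_red and stand_hole3 below 0.007 m) and z of each of marker_red, marker_yellow in the frame of stand below 0.018 m and angle between each of marker_red, marker_yellow's own z axis and vertical below 0.14 rad and (horizontal distance between marker_yellow and stand_hole0 below 0.007 m or horizontal distance between marker_yellow and stand_hole1 below 0.007 m or horizontal distance between marker_yellow and stand_hole2 below 0.007 m or horizontal distance between marker_yellow and stand_hole3 below 0.007 m) and contact force between the fingers and marker_red below 0.05 N and contact force between the fingers and marker_yellow below 0.05 N), for 0.2 s.
2. the cover is raised past its balance point (above 0.65 rad) in the gripper (value of joint cover above 0.65 rad and contact force between the fingers and cover above 0.05 N), for 0.1 s.
At the end, for the whole second after the job is handed in: The fingers hold the cover at rest just below its balance point (0.40 to 0.585 rad; balance 0.60); the red and yellow markers stand released, caps up, in wells of the stand (within 7 mm of the well centre, lean under 0.14 rad, at most 8 mm off its floor) (all of step 1 and value of joint cover between 0.4 and 0.585 rad and velocity of joint cover between -0.06 and 0.06 rad/s and contact force between the fingers and cover above 0.05 N); the arm keeps its last pose, push and grip.
It fails at once if the cover flies open to its stop (beyond 1.1 rad) or moves faster than 1.5 rad/s (value of joint cover above 1.1 rad or velocity of joint cover above 1.5 rad/s or velocity of joint cover below -1.5 rad/s).
It fails at once if another thing on the bench is moved by more than 25 mm (distance of any of marker_blue, spare_strut, contactor, breaker, relay, driver, bin from where it was at the start of the episode above 0.025 m).
It also fails if it takes over 72 s, if anything falls off the work surface, if the arm or the gripper's body presses on something with over 40 N, if the wrist force passes 120 N, or if a joint passes its speed limit or range.

## Working session

There is one attempt and no reset: what is moved stays moved. The work goes in short steps, Python scripts to look and compute and a tool call to move; the robot and the scene stay as the last step left them, time stands still between calls to the robot, and variables do not carry over. Pictures are saved under pics/ and viewed, about 8 in all and at most 12, crops included, and the job is handed in when it is done.

Besides the shell and the picture viewer there is one more tool, called after "Call:" in YAML: its name, and indented under it one key for each argument. jog_arm: Moves the arm, as the interface text tells. Its arguments: {"type":"object","properties":{"increments":{"type":"array"},"force":{"type":"number"}},"required":["increments"]}

```bash
mkdir -p pics; ls; python3 - <<'E'
from workcell import readout, read_camera, bot, spotter
import cv2, numpy as np
print(readout.read_state())
for n in ("top","side"):
    p=read_camera(n); cv2.imwrite(f"pics/{n}0.png",p["img"])
    print(n,p["fx"],p["cx"],p["cy"],np.round(p["world_from_camera"],3).tolist())
    T=np.array(p["world_from_camera"])
    for t in ["box","cover_hinge","cover_handle","marker_red","marker_yellow","marker_blue","stand","stand_hole0","stand_hole1","stand_hole2","stand_hole3"]:
        r=spotter.spot_point(p,t)
        for d in r[:1]:
            u,v=d["location"]; z=p["range_z"][int(v),int(u)]
            w=T@[(u-p["cx"])/p["fx"]*z,(v-p["cy"])/p["fy"]*z,z,1]
            print(t,round(d["p"],2),np.round([u,v],1),np.round(w[:3],3))
E
```

```text
pics
{'time': 0.0, 'q': array([ 1.22409544e+00,  2.64733764e-01,  1.60538253e+00, -1.77077672e-05,
        1.27368482e+00, -3.69295433e-02]), 'joint_vel': array([ 0.00024547, -0.00064784, -0.00011585,  0.00111373,  0.00176198,
        0.00044834]), 'joint_torque': array([-5.41429035e-04, -5.15123749e+01, -3.67310572e+01, -1.45737354e-04,
        1.29148556e-02, -9.08468701e-05]), 'tool_pos': array([0.20555607, 0.64220607, 0.24397044]), 'tcp_rot': array([-1.34124876, -0.97671532,  0.97973718]), 'wrist_force': array([-0.10994876,  0.69574188, -0.40123041]), 'torque': array([-0.0060756 , -0.00256552, -0.00282841]), 'width': 1.0033385338592695}
top 567.5327929164058 325.9210666918471 247.16635262771538 [[-0.027, -0.996, 0.09, 0.432], [-1.0, 0.027, -0.005, -0.031], [0.003, -0.09, -0.996, 1.536], [0.0, 0.0, 0.0, 1.0]]
box 0.61 [234.5 239.3] [0.585 0.189 0.125]
cover_hinge 0.95 [232.3 183.2] [0.728 0.193 0.123]
cover_handle 0.6 [216.8 301. ] [0.433 0.237 0.116]
marker_red 0.42 [257.1 262. ] [0.525 0.13  0.157]
marker_yellow 0.6 [190.9 241.6] [0.582 0.296 0.133]
marker_blue 0.62 [433.4 300.4
[... 332 characters left out ...]
.23621889731305 [[0.744, -0.508, 0.433, 0.019], [-0.668, -0.56, 0.49, -0.667], [-0.006, -0.654, -0.757, 1.069], [0.0, 0.0, 0.0, 1.0]]
box 0.56 [269.2 206.4] [0.537 0.118 0.119]
cover_hinge 0.64 [306.2 157.4] [0.726 0.196 0.119]
cover_handle 0.96 [206.9 202.5] [0.433 0.24  0.112]
marker_red 0.93 [264.9 202.4] [0.53  0.123 0.134]
marker_yellow 0.74 [243.3 160.8] [0.586 0.291 0.128]
marker_blue 0.59 [354.2 378.1] [ 0.391 -0.338  0.073]
stand 0.56 [377.8 358.8] [ 0.459 -0.338  0.068]
stand_hole0 0.95 [384.9 333.1] [ 0.518 -0.303  0.06 ]
stand_hole1 0.95 [384.9 333.1] [ 0.518 -0.303  0.06 ]
stand_hole2 0.95 [384.9 333.1] [ 0.518 -0.303  0.06 ]
stand_hole3 0.95 [384.9 333.1] [ 0.518 -0.303  0.06 ]
```

View pics/top0.png

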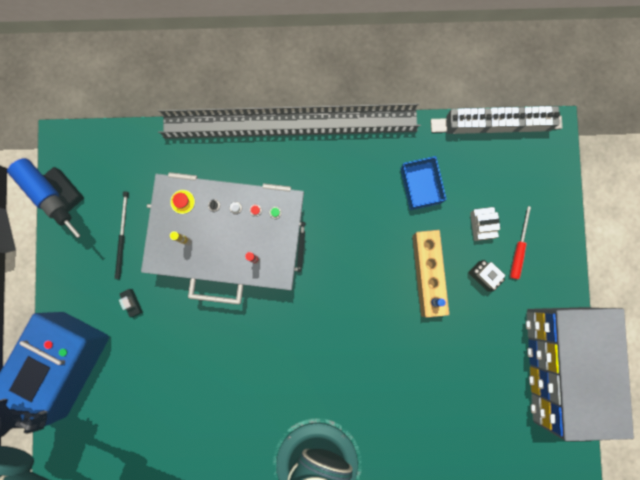

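View pics/side0.png

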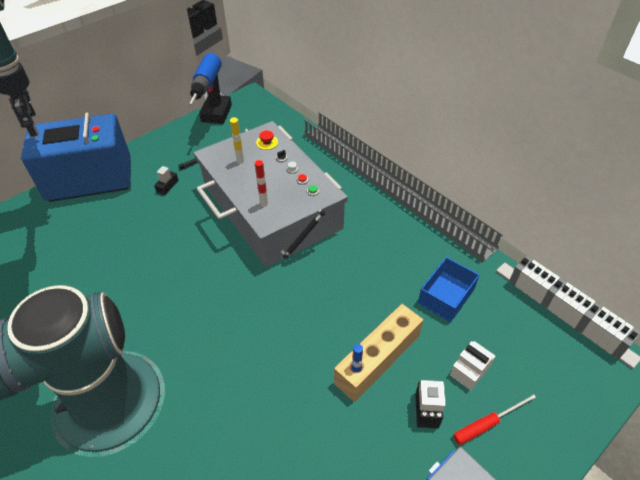

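The top picture shows the blue marker in the well nearest the robot (437,302), with three empty wells at about (433,283), (431,264) and (429,244). The red marker's cap is at (251,257) and the yellow's at (176,237); the handle bar is at (215,300). Next I'll fit the geometry.

```bash
cat > h.py <<'E'
from workcell import readout, read_camera, bot, spotter
import cv2, numpy as np
from scipy.spatial.transform import Rotation as R
np.set_printoptions(precision=4,suppress=True)
def cloud(p):
    z=p["range_z"]; v,u=np.mgrid[:480,:640]
    P=np.stack([(u-p["cx"])/p["fx"]*z,(v-p["cy"])/p["fy"]*z,z],-1)
    T=np.array(p["world_from_camera"]); W=P@T[:3,:3].T+T[:3,3]; W[z==0]=np.nan
    return W
def proj(p,w):
    T=np.linalg.inv(p["world_from_camera"]); c=T[:3,:3]@w+T[:3,3]
    return np.array([c[0]/c[2]*p["fx"]+p["cx"],c[1]/c[2]*p["fy"]+p["cy"]])
E
python3 - <<'E'
from h import *
import cv2
for n in ("top","side"):
    p=read_camera(n); W=cloud(p); X,Y,Z=np.moveaxis(W,-1,0)
    def rect(m,name):
        pts=W[m][:,:2].astype(np.float32)
        # largest blob
        k,l,s,c=cv2.connectedComponentsWithStats(m.astype(np.uint8)); b=1+np.argmax(s[1:,4]); pts=W[l==b][:,:2].astype(np.float32)
        r=cv2.minAreaRect(pts); print(n,name,len(pts),r, np.median(W[l==b][:,2]))
    rect((abs(Z-.07)<.008)&(X>.3)&(X<.65)&(Y<-.2)&(Y>-.4),"stand")
    rect((abs(Z-.124)<.008)&(X>.4)&(X<.8)&(Y<.5)&(Y>-.05),"cover")
    for t in ("marker_red","marker_yellow","marker_blue"):
        r=spotter.masks_of(p,t)
        if not r: print(t,"none"); continue
        m=r[0]["mask"]; q=W[m]; q=q[~np.isnan(q[:,2])]
        zt=np.percentile(q[:,2],97)
        print(n,t,round(r[0]["p"],2),m.sum(),"ztop",zt)
        for lo,hi in ((.125,.15),(.15,.2),(.2,.25),(.25,.27)):
            s=q[(q[:,2]>lo)&(q[:,2]<=hi)]
            if len(s): print("   ",lo,len(s),np.median(s,0), s[:,:2].min(0),s[:,:2].max(0))
    r=spotter.masks_of(p,"cover_handle")
    m=(Z>.09)&(Z<.13)&(X>.38)&(X<.475)&(Y>.1)&(Y<.35)
    q=W[m]; b=q[q[:,0]<.455]; print(n,"handle",len(q),np.median(q,0),q.min(0),q.max(0),cv2.minAreaRect(b[:,:2].astype(np.float32)))
    print([ (np.round(d["location"],1).tolist(),round(d["p"],2)) for d in spotter.spot_point(p,"stand_hole1")])
E
```

```text
top stand 1636 ((0.48969316482543945, -0.3100897967815399), (0.2198166400194168, 0.06201095134019852), 3.9302003383636475) 0.06904228555015468
top cover 14319 ((0.5852632522583008, 0.22069363296031952), (0.3987804651260376, 0.30829405784606934), 81.73612976074219) 0.1234483757251843
top marker_red 0.66 137 ztop 0.26217143806025905
    0.125 11 [0.5269 0.1311 0.1325] [0.5218 0.1276] [0.5395 0.1553]
    0.15 25 [0.5269 0.1285 0.177 ] [0.5215 0.1268] [0.5391 0.1379]
    0.2 25 [0.526  0.1294 0.2224] [0.5216 0.1267] [0.5382 0.1385]
    0.25 63 [0.5319 0.1363 0.2577] [0.5229 0.1272] [0.5414 0.1455]
top marker_yellow 0.65 205 ztop 0.26163807318355026
    0.125 26 [0.5792 0.3022 0.1332] [0.5731 0.2971] [0.6103 0.3398]
    0.15 44 [0.5791 0.2986 0.1748] [0.5726 0.296 ] [0.5914 0.31  ]
    0.2 50 [0.5791 0.2991 0.2234] [0.5731 0.296 ] [0.5908 0.3092]
    0.25 66 [0.5826 0.3056 0.2574] [0.5732 0.2971] [0.5914 0.3169]
marker_blue none
top handle 460 [0.4448 0.2143 0.1169] [0.4243 0.1003 0.1018] [0.475  0.3103 0.1287] ((0.4404968321323395, 0.24363946914672852), (0.13342289626598358, 0.0298491753
[... 419 characters left out ...]
26992694875671
marker_red none
side marker_yellow 0.75 9587 ztop 0.13521412408775987
    0.125 708 [0.6573 0.1812 0.1294] [0.456  0.0211] [0.7314 0.3982]
    0.15 62 [0.6819 0.3145 0.1518] [0.665  0.2952] [0.6996 0.3298]
    0.25 1 [0.5225 0.1373 0.2563] [0.5225 0.1373] [0.5225 0.1373]
side marker_blue 0.76 305 ztop 0.1450756629223429
    0.125 114 [ 0.4109 -0.3224  0.1423] [ 0.4031 -0.331 ] [ 0.4237 -0.3112]
side handle 436 [0.4506 0.1811 0.1138] [0.4241 0.1002 0.0969] [0.4748 0.3041 0.1257] ((0.4394509196281433, 0.23701095581054688), (0.13417215645313263, 0.03059704229235649), 89.93975830078125)
[([404.8, 322.3], 0.74), ([371.4, 344.4], 0.62), ([354.1, 368.4], 0.6), ([385.3, 335.0], 0.58)]
```

```bash
cat >> h.py <<'E'
def Rdown(jawdeg):
    a=np.radians(jawdeg); x=np.array([np.cos(a),np.sin(a),0]); y=np.array([0,0,-1.]); return np.stack([x,y,np.cross(x,y)],1)
def plan(goals,start=None,vmax=.058,wmax=.17):
    """goals: list of (pos,R); prints rows"""
    s=readout.read_state(); p,r=(s["tool_pos"],R.from_rotvec(s["tcp_rot"]).as_matrix()) if start is None else start
    for gp,gr in goals:
        gp=np.array(gp,float); w=R.from_matrix(r.T@gr).as_rotvec()
        n=max(1,int(np.ceil(max(np.linalg.norm(gp-p)/vmax,np.linalg.norm(w)/wmax))))
        rr=r
        for k in range(n):
            d=rr.T@((gp-p)/n); print("[%.3f,%.3f,%.3f,%.3f,%.3f,%.3f, ]"%(*d,*(w/n)))
            rr=rr@R.from_rotvec(w/n).as_matrix()
        print("--",n); p,r=gp,gr
E
python3 - <<'E'
from h import *
s=readout.read_state(); M=R.from_rotvec(s["tcp_rot"]).as_matrix(); print(M)
print("jaw yaw deg",np.degrees(np.arctan2(M[1,0],M[0,0])))
a=[93.9,-86.1]; cur=np.degrees(np.arctan2(M[1,0],M[0,0]))
a=min(a,key=lambda t:abs((t-cur+180)%360-180)); print("use",a)
plan([((.26,.58,.34),Rdown(cur)),((.532,.136,.34),Rdown(a)),((.532,.136,.214),Rdown(a))])
for n in("side","top"):
    p=read_camera(n); W=cloud(p); hsv=cv2.cvtColor(p["img"],cv2.COLOR_BGR2HSV)
    for nm,c in(("red",(.532,.136)),("yel",(.582,.306))):
        m=(np.hypot(W[...,0]-c[0],W[...,1]-c[1])<.03)&(W[...,2]>.15)
        q=W[m]; t=q[q[:,2]>.254]; print(n,nm,"axis fit",len(q),(q.min(0)+q.max(0))/2,"top",t.mean(0) if len(t) else 0, len(t))
E
```

```text
[[ 0.3048 -0.     -0.9524]
 [ 0.9524  0.      0.3048]
 [-0.     -1.      0.    ]]
jaw yaw deg 72.25106708918513
use 93.9
[-0.014,-0.032,-0.024,-0.000,-0.000,-0.000, ]
[-0.014,-0.032,-0.024,-0.000,-0.000,-0.000, ]
[-0.014,-0.032,-0.024,-0.000,-0.000,-0.000, ]
-- 3
[-0.038,0.000,-0.044,0.000,-0.042,0.000, ]
[-0.040,0.000,-0.042,0.000,-0.042,0.000, ]
[-0.041,0.000,-0.041,0.000,-0.042,0.000, ]
[-0.043,0.000,-0.039,0.000,-0.042,0.000, ]
[-0.045,0.000,-0.037,0.000,-0.042,0.000, ]
[-0.046,0.000,-0.035,0.000,-0.042,0.000, ]
[-0.048,0.000,-0.033,0.000,-0.042,0.000, ]
[-0.049,0.000,-0.031,0.000,-0.042,0.000, ]
[-0.050,0.000,-0.029,0.000,-0.042,0.000, ]
-- 9
[0.000,0.042,0.000,0.000,0.000,0.000, ]
[0.000,0.042,0.000,0.000,0.000,0.000, ]
[0.000,0.042,0.000,0.000,0.000,0.000, ]
-- 3
side red axis fit 322 [0.5306 0.1299 0.2048] top [0.5306 0.1314 0.2564] 42
side yel axis fit 287 [0.5814 0.3001 0.2047] top [0.5818 0.3009 0.256 ] 32
top red axis fit 112 [0.5313 0.1359 0.2089] top [0.5313 0.1366 0.2583] 60
top yel axis fit 158 [0.5819 0.3067 0.2078] top [0.5829 0.3064 0.2588] 58
```

Call:
jog_arm:
  increments:
    - [-0.014,-0.032,-0.024,0,0,0,0.8]
    - [-0.014,-0.032,-0.024,0,0,0,0.8]
    - [-0.014,-0.032,-0.024,0,0,0,0.8]
    - [-0.038,0,-0.044,0,-0.042,0,0.8]
    - [-0.04,0,-0.042,0,-0.042,0,0.8]
    - [-0.041,0,-0.041,0,-0.042,0,0.8]
    - [-0.043,0,-0.039,0,-0.042,0,0.8]
    - [-0.045,0,-0.037,0,-0.042,0,0.8]
    - [-0.046,0,-0.035,0,-0.042,0,0.8]
    - [-0.048,0,-0.033,0,-0.042,0,0.8]

```text
time: 3.15
tool_pos: [0.4821, 0.2273, 0.3459]
tcp_rot: [-1.211, -1.216, 1.207]
wrist_force: [0.1, -0.5, 0.9]
width: 0.803
```

```bash
python3 - <<'E'
from h import *
s=readout.read_state(); print(s["time"],s["tool_pos"],s["q"],s["wrist_force"]); M=R.from_rotvec(s["tcp_rot"]).as_matrix();print(M)
plan([((.531,.1335,.33),Rdown(93.9)),((.531,.1335,.214),Rdown(93.9))])
E
```

```text
3.15 [0.4821 0.2273 0.3459] [ 0.3939 -0.058   1.7742 -0.0001  1.4193 -1.1795] [ 0.0956 -0.5391  0.8736]
[[-0.0026  0.0057 -1.    ]
 [ 1.      0.0023 -0.0026]
 [ 0.0023 -1.     -0.0057]]
[-0.047,0.008,-0.024,0.003,-0.033,0.001, ]
[-0.048,0.008,-0.023,0.003,-0.033,0.001, ]
-- 2
[0.000,0.039,0.000,0.000,0.000,0.000, ]
[0.000,0.039,0.000,0.000,0.000,0.000, ]
[0.000,0.039,0.000,0.000,0.000,0.000, ]
-- 3
```

Call:
jog_arm:
  increments:
    - [-0.047,0.008,-0.024,0.003,-0.033,0.001,0.7]
    - [-0.048,0.008,-0.023,0.003,-0.033,0.001,0.7]
    - [0,0,0,0,0,0,0.7]

```text
time: 3.52
tool_pos: [0.534, 0.1264, 0.3303]
tcp_rot: [-1.179, -1.259, 1.256]
wrist_force: [-0.1, 0.3, 0.4]
width: 0.701
```

```bash
python3 - <<'E'
from h import *
s=readout.read_state(); print(s["tool_pos"])
plan([((.531,.1335,.214),Rdown(93.9))],vmax=.04)
E
```

```text
[0.534  0.1264 0.3303]
[0.002,0.039,0.001,0.001,-0.001,-0.000, ]
[0.002,0.039,0.001,0.001,-0.001,-0.000, ]
[0.002,0.039,0.001,0.001,-0.001,-0.000, ]
-- 3
```

Call:
jog_arm:
  increments:
    - [0.006,0.03,0.002,0.001,-0.001,0,0.7]
    - [0.001,0.039,0.001,0,0,0,0.7]
    - [0,0.039,0,0,0,0,0.7]
    - [0,0.008,0,0,0,0,0.7]
    - [0,0,0,0,0,0,0.7]

```text
time: 4.15
tool_pos: [0.5316, 0.1364, 0.2152]
tcp_rot: [-1.18, -1.264, 1.252]
wrist_force: [0.3, -0.9, 0.2]
width: 0.698
```

```bash
python3 - <<'E'
from h import *
s=readout.read_state(); print(s["tool_pos"],s["wrist_force"]); print(R.from_rotvec(s["tcp_rot"]).as_matrix())
plan([((.531,.1335,.214),Rdown(93.9))],vmax=.04)
for n in ("top","side"):
    p=read_camera(n); u,v=proj(p,s["tool_pos"]).astype(int); c=p["img"][max(0,v-75):v+75,max(0,u-75):u+75]
    c=cv2.resize(c,(400,400)); I=c if n=="top" else np.hstack([I,c])
cv2.imwrite("pics/a.png",I)
E
```

```text
[0.5316 0.1364 0.2152] [ 0.2942 -0.9262  0.1974]
[[-0.0653  0.0066 -0.9978]
 [ 0.9979  0.0034 -0.0652]
 [ 0.003  -1.     -0.0068]]
[-0.003,0.001,0.001,0.007,-0.003,0.003, ]
-- 1
```

View pics/a.png

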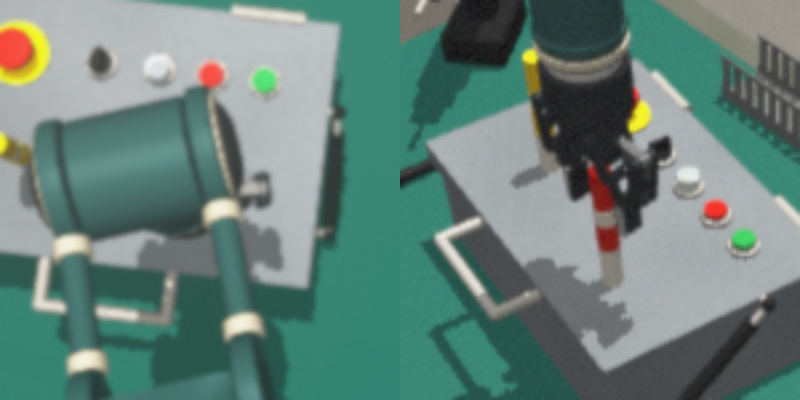

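In the side crop the red marker stands upright between the open fingers, at about (605,200). In the top view the arm hides it. I'll close on it and lift.

Call:
jog_arm:
  increments:
    - [-0.003,0.001,0.001,0.007,-0.003,0.003,0.4]
    - [0,0,0,0,0,0,0.2]
    - [0,0,0,0,0,0,0.1]
    - [0,0,0,0,0,0,0.1]
    - [0,0,0,0,0,0,0.1]
    - [0,-0.01,0,0,0,0,0.1]
    - [0,-0.03,0,0,0,0,0.1]
    - [0,-0.05,0,0,0,0,0.1]
    - [0,-0.05,0,0,0,0,0.1]
  force: 30

```text
time: 5.38
tool_pos: [0.5299, 0.1327, 0.3587]
tcp_rot: [-1.174, -1.256, 1.261]
wrist_force: [1.1, -0.3, 0.7]
width: 0.227
```

```bash
python3 - <<'E'
from h import *
a=np.radians(3.9); c=np.array([.489,-.313]); e=np.array([np.cos(a),np.sin(a)])
for k in(-75,-25,25,75): print(k,c+e*k/1000)
h=c+e*.075
plan([((h[0],h[1],.33),Rdown(93.9))])
E
```

```text
-75 [ 0.4142 -0.3181]
-25 [ 0.4641 -0.3147]
25 [ 0.5139 -0.3113]
75 [ 0.5638 -0.3079]
[-0.055,0.004,-0.001,-0.000,-0.000,-0.000, ]
[-0.055,0.004,-0.001,-0.000,-0.000,-0.000, ]
[-0.055,0.004,-0.001,-0.000,-0.000,-0.000, ]
[-0.055,0.004,-0.000,-0.000,-0.000,-0.000, ]
[-0.055,0.004,-0.000,-0.000,-0.000,-0.000, ]
[-0.055,0.004,-0.000,-0.000,-0.000,-0.000, ]
[-0.055,0.004,-0.000,-0.000,-0.000,-0.000, ]
[-0.055,0.004,-0.000,-0.000,-0.000,-0.000, ]
-- 8
```

Call:
jog_arm:
  increments:
    - [-0.055,0.004,-0.001,0,0,0,0.1]
    - [-0.055,0.004,-0.001,0,0,0,0.1]
    - [-0.055,0.004,-0.001,0,0,0,0.1]
    - [-0.055,0.004,0,0,0,0,0.1]
    - [-0.055,0.004,0,0,0,0,0.1]
    - [-0.055,0.004,0,0,0,0,0.1]
    - [-0.055,0.004,0,0,0,0,0.1]
    - [-0.05,0.004,0,0,0,0,0.1]
    - [0,0,0,0,0,0,0.1]

```text
time: 6.5
tool_pos: [0.5691, -0.3131, 0.3409]
tcp_rot: [-1.189, -1.276, 1.254]
wrist_force: [-0.2, 0.2, 0.2]
width: 0.229
```

```bash
python3 - <<'E'
from h import *
s=readout.read_state(); print(s["tool_pos"],s["q"],s["width"]); print(R.from_rotvec(s["tcp_rot"]).as_matrix())
plan([((.5638,-.3079,.19),Rdown(93.9)),((.5638,-.3079,.175),Rdown(93.9))],vmax=.04)
E
```

```text
[ 0.5691 -0.3131  0.3409] [-0.5462  0.1633  1.5511  0.0095  1.4105 -2.1909] 0.22917608386224264
[[-0.0724  0.0191 -0.9972]
 [ 0.9974 -0.0006 -0.0724]
 [-0.002  -0.9998 -0.019 ]]
[0.001,0.038,0.002,0.005,0.001,-0.000, ]
[0.001,0.038,0.002,0.005,0.001,-0.000, ]
[0.001,0.038,0.002,0.005,0.001,-0.000, ]
[0.001,0.038,0.001,0.005,0.001,-0.000, ]
-- 4
[0.000,0.015,0.000,0.000,0.000,0.000, ]
-- 1
```

Call:
jog_arm:
  increments:
    - [0.001,0.038,0.002,0.005,0.001,0,0.1]
    - [0.001,0.038,0.002,0.005,0.001,0,0.1]
    - [0.001,0.038,0.002,0.005,0.001,0,0.1]
    - [0.001,0.038,0.001,0.005,0.001,0,0.1]
    - [0,0.012,0,0,0,0,0.1]
    - [0,0,0,0,0,0,0.1]

```text
time: 7.25
tool_pos: [0.5666, -0.3072, 0.1792]
tcp_rot: [-1.183, -1.263, 1.26]
wrist_force: [0.9, -0.4, -0.3]
width: 0.228
```

```bash
python3 - <<'E'
from h import *
s=readout.read_state(); print(s["tool_pos"],s["width"]); print(R.from_rotvec(s["tcp_rot"]).as_matrix())
plan([((.5638,-.3079,.175),Rdown(93.9))],vmax=.04)
I=[]
for n in ("top","side"):
    p=read_camera(n); W=cloud(p); X,Y,Z=np.moveaxis(W,-1,0)
    m=(np.hypot(X-.564,Y+.308)<.025)&(Z>.085)&(Z<.145); q=W[m]
    if len(q):
        print(n,len(q),(q.min(0)+q.max(0))/2,q.min(0),q.max(0))
        for z in(.095,.105,.115,.125,.135):
            t=q[abs(q[:,2]-z)<.006]
            if len(t): print("  ",z,len(t),(t.min(0)+t.max(0))/2)
    m=((abs(Z-.069)<.008)&(X>.3)&(X<.65)&(Y<-.2)&(Y>-.4)).astype(np.uint8)
    k,l,st,_=cv2.connectedComponentsWithStats(m); pts=W[l==1+np.argmax(st[1:,4])][:,:2]
    print(n,"stand",cv2.minAreaRect(pts.astype(np.float32)))
    print(n,[(np.round(d["location"],1).tolist(),round(d["p"],2)) for d in spotter.spot_point(p,"stand_hole1")],
      [proj(p,np.array([*(np.array([.489,-.313])+np.array([.9977,.068])*k),.07])) for k in(-.025,.025,.075)])
    u,v=proj(p,np.array([.53,-.31,.09])).astype(int); I.append(cv2.resize(p["img"][v-60:v+60,u-60:u+60],(400,400),interpolation=cv2.INTER_CUBIC))
cv2.imwrite("pics/b.png",np.hstack(I))
E
```

```text
[ 0.5666 -0.3072  0.1792] 0.22756310232894122
[[-0.0695  0.006  -0.9976]
 [ 0.9976 -0.0035 -0.0695]
 [-0.0039 -1.     -0.0057]]
[-0.000,0.004,0.003,0.006,0.001,-0.004, ]
-- 1
top stand ((0.5111684799194336, -0.3201501667499542), (0.08665867894887924, 0.040562551468610764), 1.9480488300323486)
top [([432.2, 264.1], 0.87), ([430.9, 243.8], 0.83), ([434.9, 283.0], 0.73)] [array([433.7886, 283.0311]), array([431.6192, 263.7723]), array([429.4631, 244.6307])]
side 146 [ 0.5611 -0.3127  0.1157] [ 0.5526 -0.3228  0.0868] [ 0.5696 -0.3027  0.1445]
   0.095 27 [ 0.5591 -0.3135  0.0949]
   0.105 28 [ 0.5604 -0.3135  0.105 ]
   0.115 30 [ 0.5616 -0.313   0.1151]
   0.125 24 [ 0.5616 -0.3123  0.1254]
   0.135 27 [ 0.5617 -0.3139  0.1354]
side stand ((0.4882233738899231, -0.31567350029945374), (0.22481867671012878, 0.06217316538095474), 3.6972508430480957)
side [([387.4, 334.4], 0.97), ([402.8, 322.8], 0.76), ([353.3, 368.6], 0.56), ([372.6, 348.6], 0.56), ([379.3, 360.0], 0.37), ([166.9, 185.6], 0.23)] [array([371.5139, 349.2028]), array([386.8329, 334.2045]), array([401.5413, 319.8039])]
```

View pics/b.png

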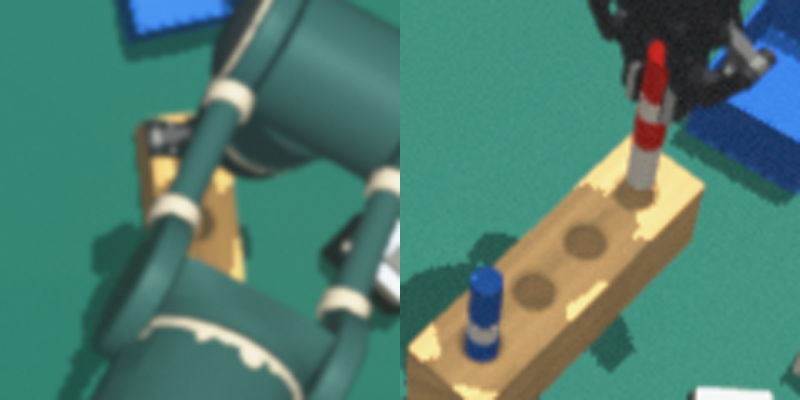

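Side view: red marker at (640,185), right over the far well at (635,195). The depth fit puts it 1–2 mm short in x. I'll nudge it and lower carefully.

Call:
jog_arm:
  increments:
    - [0,0.004,-0.001,0.003,0,-0.003,0.1]
    - [0,0.01,0,0,0,0,0.1]
    - [0,0.01,0,0,0,0,0.1]
    - [0,0.01,0,0,0,0,0.1]
    - [0,0,0,0,0,0,0.1]

```text
time: 8.07
tool_pos: [0.5781, -0.3113, 0.1635]
tcp_rot: [-1.206, -1.274, 1.254]
wrist_force: [-0.8, -0.4, 0.2]
width: 0.229
```

```bash
python3 - <<'E'
from h import *
s=readout.read_state(); print(s["tool_pos"],s["width"],s["wrist_force"],s["torque"]); print(R.from_rotvec(s["tcp_rot"]).as_matrix())
plan([((.5675,-.307,.102),Rdown(93.9))],vmax=.02)
E
```

```text
[ 0.5781 -0.3113  0.1635] 0.2285029866796377 [-0.7712 -0.3657  0.1968] [ 0.0254 -0.0052 -0.0074]
[[-0.0672  0.0288 -0.9973]
 [ 0.9977 -0.0107 -0.0675]
 [-0.0126 -0.9995 -0.028 ]]
[0.001,0.015,0.003,0.007,-0.000,-0.003, ]
[0.001,0.015,0.003,0.007,-0.000,-0.003, ]
[0.001,0.015,0.003,0.007,-0.000,-0.003, ]
[0.001,0.015,0.003,0.007,-0.000,-0.003, ]
-- 4
```

Call:
jog_arm:
  increments:
    - [0.004,0.0,0.011,0.028,-0.001,-0.012,0.1]

```text
time: 8.2
tool_pos: [0.5667, -0.3081, 0.1633]
tcp_rot: [-1.176, -1.259, 1.26]
wrist_force: [-0.6, -0.6, -0.5]
width: 0.226
```

```bash
python3 - <<'E'
from h import *
s=readout.read_state(); print(s["tool_pos"],s["joint_vel"]); print(R.from_rotvec(s["tcp_rot"]).as_matrix())
p=read_camera("top")
s=readout.read_state(); print(s["tool_pos"],s["joint_vel"],s["wrist_force"]); 
p=read_camera("top");p=read_camera("top")
s=readout.read_state(); print(s["tool_pos"],s["joint_vel"]); 
plan([((.5675,-.307,.163),Rdown(93.9))],vmax=.02)
E
```

```text
[ 0.5667 -0.3081  0.1633] [-0.0141 -0.019   0.0384 -0.0581  0.2564  0.0058]
[[-0.0686 -0.0006 -0.9976]
 [ 0.9976 -0.0007 -0.0686]
 [-0.0007 -1.      0.0006]]
[ 0.5652 -0.3076  0.1625] [-0.0015  0.0138  0.0154  0.0091 -0.0392 -0.0014] [-0.7212  0.3469 -0.3631]
[ 0.5658 -0.3077  0.1617] [ 0.0004  0.0058  0.0007  0.0035 -0.0131  0.0002]
[0.001,-0.001,-0.002,-0.002,0.000,0.001, ]
-- 1
```

Call:
jog_arm:
  increments:
    - [0.001,0.02,-0.002,-0.001,0,0.001,0.1]

```text
time: 8.48
tool_pos: [0.5751, -0.3076, 0.1505]
tcp_rot: [-1.192, -1.268, 1.253]
wrist_force: [7.4, 14.0, 39.0]
width: 0.228
```

```bash
cat > chk.py <<'E'
import sys
from h import *
g=[float(a) for a in sys.argv[1:5]]
s=readout.read_state(); print(s["tool_pos"],"w",s["width"],"F",s["wrist_force"],"T",s["torque"],"qd",np.abs(s["joint_vel"]).max(),"t",s["time"]); M=R.from_rotvec(s["tcp_rot"]).as_matrix(); print("jaw",np.degrees(np.arctan2(M[1,0],M[0,0])),"appr",M[:,1],"q",s["q"])
plan([(g[:3],Rdown(g[3]))])
E
python3 chk.py .567 -.307 .102 93.9
```

```text
[ 0.5751 -0.3076  0.1505] w 0.22827172865544698 F [ 7.351  13.9711 39.0456] T [ 3.5078 -0.8252 -0.262 ] qd 0.2738472612974444 t 8.475
jaw 93.75804314606971 appr [ 0.016  -0.0031 -0.9999] q [-0.5321  0.2833  1.7606  0.0061  1.0823 -2.1714]
[0.001,0.048,0.009,0.016,-0.002,-0.004, ]
-- 1
```

Call:
jog_arm:
  increments:
    - [0,-0.03,0,0,0,0,0.1]
    - [0,0,0.008,0.016,-0.002,-0.004,0.1]

```text
time: 8.72
tool_pos: [0.5677, -0.3077, 0.1808]
tcp_rot: [-1.177, -1.26, 1.259]
wrist_force: [-0.5, -0.3, -1.2]
width: 0.222
```

```bash
cat > mk.py <<'E'
import sys
from h import *
from scipy.optimize import least_squares
def fit(p,cx,cy,zlo,zhi,n=1,show=True):
    W=cloud(p); X,Y,Z=np.moveaxis(W,-1,0); q=W[(np.hypot(X-cx,Y-cy)<.022)&(Z>zlo)&(Z<zhi)]
    zm=q[:,2].mean()
    f=lambda a: np.hypot(q[:,0]-a[0]-a[2]*(q[:,2]-zm),q[:,1]-a[1]-a[3]*(q[:,2]-zm))-.010
    r=least_squares(f,[q[:,0].mean()+.004,q[:,1].mean()+.004,0,0],loss="soft_l1",f_scale=.002)
    return r.x,zm,q[:,2].min(),len(q)
E
python3 chk.py .567 -.307 .18 93.9
python3 - <<'E'
from mk import *
s=readout.read_state(); t=s["tool_pos"]; I=[]
for k in range(3):
    p=read_camera("side")
    a,zm,zmin,n=fit(p,t[0]-.004,t[1]-.004,.084,.145); print("marker",a,"zm",zm,"zmin",zmin,n,"bottom xy at z=.09",a[:2]+a[2:]*(.09-zm))
W=cloud(p);X,Y,Z=np.moveaxis(W,-1,0)
b=fit(p,.411,-.320,.085,.135); print("blue",b)
print([(np.round(d["location"],1).tolist(),round(d["p"],2)) for d in spotter.spot_point(p,"stand_hole3")])
u,v=proj(p,np.array([.53,-.31,.09])).astype(int); cv2.imwrite("pics/c.png",cv2.resize(p["img"][v-50:v+50,u-50:u+50],(600,600),interpolation=cv2.INTER_CUBIC)); print(u,v)
E
```

```text
[ 0.5677 -0.3077  0.1808] w 0.2221382198002974 F [-0.5083 -0.273  -1.1694] T [-0.0102  0.0203 -0.0314] qd 0.12460519839451736 t 8.725
jaw 93.91002217004403 appr [ 0.001  -0.0002 -1.    ] q [-0.5355  0.2543  1.7379  0.0003  1.1485 -2.1746]
[0.001,0.001,0.001,0.001,0.000,-0.000, ]
-- 1
marker [ 0.5534 -0.3115  0.1758  0.0111] zm 0.12744360346548864 zmin 0.10089176740218542 110 bottom xy at z=.09 [ 0.5469 -0.3119]
marker [ 0.5517 -0.31    0.1618  0.011 ] zm 0.12952617684957152 zmin 0.09641497394151821 73 bottom xy at z=.09 [ 0.5453 -0.3104]
marker [ 0.5513 -0.3094  0.1738  0.0011] zm 0.12990594742703965 zmin 0.09478737782716962 68 bottom xy at z=.09 [ 0.5443 -0.3095]
blue (array([ 0.4137, -0.3202, -0.0092, -0.0063]), np.float64(0.11011225065898392), np.float64(0.0850758402751528), 123)
[([383.6, 334.9], 0.78), ([371.5, 347.0], 0.62), ([400.1, 320.6], 0.57)]
392 324
```

View pics/c.png

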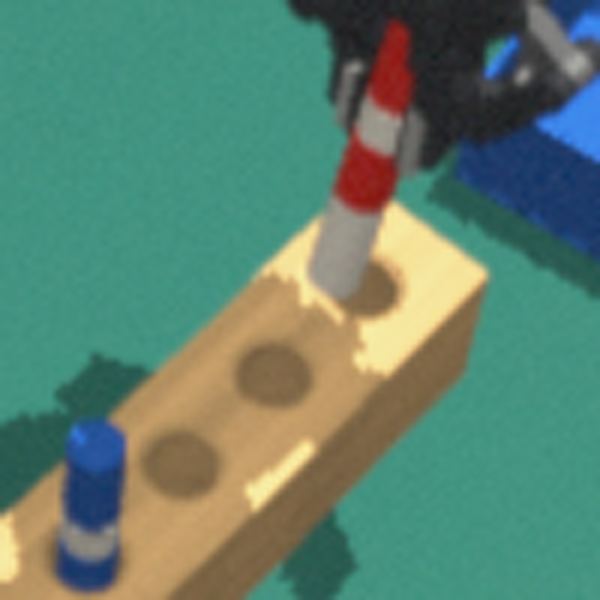

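The side crop shows the red marker swung about 0.17 rad in the grip. Its lower end is at (335,290), beside the well at (370,287), so it caught the rim. I'll tilt the tool to make it upright again and grip harder.

Call:
jog_arm:
  increments:
    - [0,-0.006,0,-0.17,0,0,0.1]
    - [0,0,0,0,0,0,0.1]
  force: 60

```text
time: 9.18
tool_pos: [0.5621, -0.3044, 0.1757]
tcp_rot: [-1.282, -1.383, 1.167]
wrist_force: [-0.8, -0.6, -0.4]
width: 0.214
```

```bash
cat > see.py <<'E'
from mk import *
# marker held over a well: prints marker axis and the shift (tool axes) bringing its lower part over the well (side-camera frame)
hole=np.array([float(a) for a in sys.argv[1:3]])
s=readout.read_state(); t=s["tool_pos"]; M=R.from_rotvec(s["tcp_rot"]).as_matrix()
print(t,"appr",M[:,1],"w",s["width"],"F",s["wrist_force"],"qd",np.abs(s["joint_vel"]).max())
A=[]
for k in range(3):
    p=read_camera("side"); a,zm,zmin,n=fit(p,t[0]-.004,t[1]-.004,.082,.15); A.append([*(a[:2]+a[2:]*(.085-zm)),a[2],a[3],zmin,n])
a=np.median(A,0); print("bottom xy, lean, zmin, n",a)
d=np.r_[hole-a[:2],0]; print("err world",d[:2],"tool shift",M.T@d,"down 10mm in tool",M.T@[0,0,-.01], "turn tool", M.T@np.cross([a[2],a[3],1],[0,0,1]))
E
python3 see.py .563 -.3107
```

```text
[ 0.5621 -0.3044  0.1757] appr [ 0.1579  0.021  -0.9872] w 0.213777731438152 F [-0.7841 -0.5652 -0.4363] qd 0.06534397091177162
bottom xy, lean, zmin, n [  0.5561  -0.3071   0.0286  -0.013    0.0915 151.    ]
err world [ 0.0069 -0.0036] tool shift [-0.004   0.001  -0.0065] down 10mm in tool [-0.0001  0.0099  0.0016] turn tool [-0.0276 -0.0027  0.0147]
```

Call:
jog_arm:
  increments:
    - [-0.004,-0.006,-0.008,-0.028,0,0.015,0.1]

```text
time: 9.45
tool_pos: [0.5736, -0.309, 0.1847]
tcp_rot: [-1.316, -1.399, 1.164]
wrist_force: [-0.3, -0.7, 0.1]
width: 0.22
```

```bash
python3 see.py .563 -.3107;python3 see.py .563 -.3107
```

```text
[ 0.5736 -0.309   0.1847] appr [ 0.1885  0.0057 -0.9821] w 0.22046139293450784 F [-0.3204 -0.6768  0.1226] qd 0.18490994461312427
bottom xy, lean, zmin, n [  0.57    -0.3134   0.0098   0.0195   0.1003 123.    ]
err world [-0.007   0.0027] tool shift [ 0.0032 -0.0013  0.0067] down 10mm in tool [0.0001 0.0098 0.0019] turn tool [-0.0111  0.0036 -0.0184]
[ 0.574  -0.3093  0.1861] appr [ 0.1903  0.0047 -0.9817] w 0.21610277244278422 F [-0.8362 -0.33   -0.4429] qd 0.014974340221983764
bottom xy, lean, zmin, n [  0.5694  -0.3126  -0.0009   0.0013   0.0981 124.    ]
err world [-0.0064  0.0019] tool shift [ 0.0024 -0.0012  0.0061] down 10mm in tool [0.0001 0.0098 0.0019] turn tool [ 0.0008  0.0003 -0.0014]
```

Call:
jog_arm:
  increments:
    - [0.002,0.002,0.005,0,0,0,0.1]

```text
time: 9.88
tool_pos: [0.5686, -0.3072, 0.1824]
tcp_rot: [-1.316, -1.399, 1.164]
wrist_force: [-0.5, -0.1, -1.4]
width: 0.218
```

```bash
python3 see.py .563 -.3107;python3 see.py .563 -.3107
```

```text
[ 0.5686 -0.3072  0.1824] appr [ 0.189   0.0055 -0.982 ] w 0.21828060956964343 F [-0.4845 -0.0649 -1.4363] qd 0.11687617321190166
bottom xy, lean, zmin, n [  0.5623  -0.3106   0.01     0.0113   0.0987 134.    ]
err world [ 0.0007 -0.0001] tool shift [-0.0002  0.0001 -0.0007] down 10mm in tool [0.0001 0.0098 0.0019] turn tool [-0.0107  0.0021 -0.0104]
[ 0.5677 -0.3068  0.1817] appr [ 0.1877  0.0063 -0.9822] w 0.22227974886825183 F [ 0.1671 -0.1608 -0.997 ] qd 0.0105978724015382
bottom xy, lean, zmin, n [  0.5636  -0.3103  -0.0031  -0.0044   0.0967 135.    ]
err world [-0.0006 -0.0004] tool shift [-0.0004 -0.0001  0.0006] down 10mm in tool [0.0001 0.0098 0.0019] turn tool [ 0.0034 -0.0008  0.0041]
```

Call:
jog_arm:
  increments:
    - [0,0.029,0.006,0,0,0,0.1]

```text
time: 10.3
tool_pos: [0.5702, -0.309, 0.156]
tcp_rot: [-1.324, -1.402, 1.164]
wrist_force: [0.5, -0.5, -0.8]
width: 0.214
```

```bash
python3 see.py .563 -.3107;python3 see.py .563 -.3107
```

```text
[ 0.5702 -0.309   0.156 ] appr [ 0.1948  0.0017 -0.9808] w 0.2138387677246756 F [ 0.4855 -0.4652 -0.8106] qd 0.4349154603244775
bottom xy, lean, zmin, n [  0.5618  -0.3092   0.0022  -0.0508   0.0826 191.    ]
err world [ 0.0012 -0.0015] tool shift [-0.0016  0.0002 -0.001 ] down 10mm in tool [0.0001 0.0098 0.0019] turn tool [ 0.0011 -0.0099  0.0498]
[ 0.5664 -0.3065  0.1506] appr [ 0.1851  0.0081 -0.9827] w 0.21769212852087705 F [-0.4143 -0.5387 -0.2374] qd 0.035025640799162504
bottom xy, lean, zmin, n [  0.563   -0.3098   0.0048  -0.0158   0.0822 189.    ]
err world [ 0.     -0.0009] tool shift [-0.0009 -0.      0.0001] down 10mm in tool [0.     0.0098 0.0019] turn tool [-0.0038 -0.003   0.0158]
```

Call:
jog_arm:
  increments:
    - [-0.001,0.025,0.005,0,0,0.005,0.1]

```text
time: 10.72
tool_pos: [0.57, -0.309, 0.132]
tcp_rot: [-1.325, -1.399, 1.165]
wrist_force: [-1.4, 5.2, 3.2]
width: 0.218
```

```bash
python3 see.py .563 -.3107 >/dev/null;python3 see.py .563 -.3107
```

```text
[ 0.568  -0.3087  0.128 ] appr [ 0.1893  0.0005 -0.9819] w 0.21849352350390205 F [-1.0448 -0.763  -0.6569] qd 0.030302782190049105
bottom xy, lean, zmin, n [  0.5643  -0.3131  -0.0174  -0.0101   0.0823 221.    ]
err world [-0.0013  0.0024] tool shift [ 0.0025 -0.0003  0.0012] down 10mm in tool [0.0001 0.0098 0.0019] turn tool [ 0.0181 -0.0019  0.0087]
```

Call:
jog_arm:
  increments:
    - [0.002,0.019,0.005,0.01,0,0.003,0.1]

```text
time: 11.15
tool_pos: [0.5694, -0.3086, 0.1128]
tcp_rot: [-1.324, -1.39, 1.174]
wrist_force: [0.7, -0.0, 0.1]
width: 0.218
```

```bash
python3 see.py .563 -.3107 >/dev/null;python3 see.py .563 -.3107
```

```text
[ 0.5673 -0.3075  0.1091] appr [ 0.1811 -0.004  -0.9835] w 0.21341855953688793 F [ 0.7027 -0.1379  0.0102] qd 0.01735453205083842
bottom xy, lean, zmin, n [  0.5642  -0.3115  -0.0818  -0.041    0.0822 211.    ]
err world [-0.0012  0.0008] tool shift [ 0.0009 -0.0002  0.0011] down 10mm in tool [0.0002 0.0098 0.0018] turn tool [ 0.0843 -0.0077  0.0347]
```

Call:
jog_arm:
  increments:
    - [0.001,0.007,0.002,0,0,0,0.1]

```text
time: 11.58
tool_pos: [0.5685, -0.3082, 0.1045]
tcp_rot: [-1.324, -1.39, 1.174]
wrist_force: [0.5, -0.4, -0.6]
width: 0.22
```

```bash
python3 see.py .563 -.3107 >/dev/null;python3 see.py .563 -.3107
```

```text
[ 0.567  -0.3071  0.1027] appr [ 0.1823 -0.0046 -0.9832] w 0.21633033904781898 F [ 0.2344 -0.6439 -0.4626] qd 0.00451670403121728
bottom xy, lean, zmin, n [  0.5636  -0.3108  -0.108   -0.073    0.0824 193.    ]
err world [-0.0006  0.0001] tool shift [ 0.0001 -0.0001  0.0006] down 10mm in tool [0.0002 0.0098 0.0018] turn tool [ 0.1125 -0.0138  0.0644]
```

Call:
jog_arm:
  increments:
    - [0,0.003,0.0005,0,0,0,0.3]
    - [0,0,0,0,0,0,0.5]
    - [0,0,0,0,0,0,0.5]
    - [0,0,0,0,0,0,0.55]
    - [0,-0.04,0,0,0,0,0.55]
    - [0,-0.05,0,0,0,0,0.55]

```text
time: 12.62
tool_pos: [0.5482, -0.305, 0.1847]
tcp_rot: [-1.31, -1.386, 1.174]
wrist_force: [1.5, -0.1, 0.1]
width: 0.548
```

```bash
python3 - <<'E'
from mk import *
print(readout.read_state()["tool_pos"])
p=read_camera("side")
for c in((.564,-.311),(.411,-.32)):
    print(fit(p,*c,.085,.14))
    W=cloud(p);q=W[(np.hypot(W[...,0]-c[0],W[...,1]-c[1])<.02)&(W[...,2]<.17)]; print("top z",np.percentile(q[:,2],99))
E
python3 chk.py .582 .3035 .33 93.9
```

```text
[ 0.5482 -0.305   0.1847]
(array([ 0.5636, -0.3127, -0.0058,  0.0166]), np.float64(0.11272608159632012), np.float64(0.08589756634965329), 134)
top z 0.14516659109058755
(array([ 0.4137, -0.3202, -0.0024,  0.005 ]), np.float64(0.11383239863100958), np.float64(0.08543826281532607), 139)
top z 0.1459743287268356
[ 0.5509 -0.3073  0.1934] w 0.5486294814591646 F [ 0.7852 -1.1446  5.2528] T [-0.0481  0.0428 -0.0203] qd 0.15598898026044475 t 12.675
jaw 93.73643816019093 appr [ 0.1838 -0.0058 -0.9829] q [-0.6009  0.1232  1.8799  0.1192  0.9855 -2.2968]
[0.055,-0.012,-0.009,0.017,-0.000,-0.002, ]
[0.055,-0.012,-0.009,0.017,-0.000,-0.002, ]
[0.055,-0.012,-0.008,0.017,-0.000,-0.002, ]
[0.055,-0.012,-0.008,0.017,-0.000,-0.002, ]
[0.055,-0.012,-0.008,0.017,-0.000,-0.002, ]
[0.055,-0.012,-0.008,0.017,-0.000,-0.002, ]
[0.055,-0.012,-0.008,0.017,-0.000,-0.002, ]
[0.055,-0.012,-0.007,0.017,-0.000,-0.002, ]
[0.055,-0.012,-0.007,0.017,-0.000,-0.002, ]
[0.055,-0.012,-0.007,0.017,-0.000,-0.002, ]
[0.055,-0.012,-0.007,0.017,-0.000,-0.002, ]
-- 11
```

Red is upright and seated; its top is at the same height as blue's. Now the yellow marker.

Call:
jog_arm:
  increments:
    - [0.01,-0.06,0.01,0.03,0,0,0.7]
    - [0.04,-0.05,0,0.05,0,0,0.7]
    - [0.055,-0.03,0,0.05,0,0,0.7]
    - [0.058,-0.003,-0.008,0.03,0,0,0.7]
    - [0.058,-0.003,-0.008,0,0,0,0.7]
    - [0.058,0,-0.008,0,0,0,0.7]
    - [0.058,0,-0.008,0,0,0,0.7]
    - [0.058,0,-0.008,0,0,0,0.7]
    - [0.058,0,-0.008,0,0,0,0.7]
    - [0.058,0,-0.008,0,0,0,0.7]

```text
time: 13.92
tool_pos: [0.5478, 0.2162, 0.332]
tcp_rot: [-1.226, -1.269, 1.247]
wrist_force: [1.0, -0.4, -0.6]
width: 0.699
```

```bash
python3 chk.py .582 .3045 .34 93.9
```

```text
[0.5478 0.2162 0.332 ] w 0.6989498070840083 F [ 1.0281 -0.4245 -0.5794] T [-0.0276 -0.0032 -0.0514] qd 0.7900523548745737 t 13.925
jaw 93.15029854727861 appr [ 0.0385 -0.0193 -0.9991] q [ 0.3515  0.0416  1.7006 -0.0321  1.3699 -1.2688]
[0.043,-0.004,-0.020,0.019,-0.006,-0.011, ]
[0.043,-0.004,-0.020,0.019,-0.006,-0.011, ]
-- 2
```

Call:
jog_arm:
  increments:
    - [0.043,-0.004,-0.02,0.019,0.006,-0.011,0.7]
    - [0.043,-0.004,-0.02,0.019,0.006,-0.011,0.7]

```text
time: 14.18
tool_pos: [0.582, 0.3093, 0.3399]
tcp_rot: [-1.185, -1.244, 1.243]
wrist_force: [-0.6, -0.9, -0.0]
width: 0.699
```

```bash
python3 -c "
from h import *
read_camera('top');read_camera('side')"; python3 chk.py .582 .3045 .214 93.9
```

```text
[0.583  0.3115 0.3387] w 0.7019545955119822 F [-1.3194 -0.7252 -1.0517] T [-0.0157  0.0032  0.0097] qd 0.06143926192805408 t 14.275
jaw 92.81104094245049 appr [-0.0013  0.0032 -1.    ] q [ 0.4514  0.1968  1.5161  0.0035  1.4285 -1.169 ]
[-0.002,0.042,0.000,-0.000,-0.006,0.001, ]
[-0.002,0.042,0.000,-0.000,-0.006,0.001, ]
[-0.002,0.042,0.000,-0.000,-0.006,0.001, ]
-- 3
```

Call:
jog_arm:
  increments:
    - [-0.003,0.042,-0.001,0,-0.006,0,0.7]
    - [-0.002,0.042,-0.001,0,-0.006,0,0.7]
    - [-0.002,0.04,0,0,-0.006,0,0.7]

```text
time: 14.65
tool_pos: [0.5886, 0.3063, 0.2171]
tcp_rot: [-1.178, -1.271, 1.251]
wrist_force: [0.5, 0.2, 0.1]
width: 0.701
```

```bash
python3 -c "
from h import *
read_camera('top');read_camera('side')"; python3 chk.py .585 .3045 .214 93.9
```

```text
[0.5849 0.3043 0.2115] w 0.6982343949684704 F [-0.708  -0.8218 -0.5266] T [-0.0132 -0.0661 -0.0508] qd 0.07721718596342383 t 14.75
jaw 93.94815818239069 appr [-0.0019  0.0016 -1.    ] q [ 0.4408  0.2569  1.6759  0.0024  1.2098 -1.1998]
[0.000,-0.003,-0.000,-0.002,0.001,0.002, ]
-- 1
```

Well positioned; closing with a firmer grip and lifting.

Call:
jog_arm:
  increments:
    - [0,-0.003,0,0,0,0,0.4]
    - [0,0,0,0,0,0,0.2]
    - [0,0,0,0,0,0,0.1]
    - [0,0,0,0,0,0,0.1]
    - [0,0,0,0,0,0,0.1]
    - [0,-0.012,0,0,0,0,0.1]
    - [0,-0.04,0,0,0,0,0.1]
    - [0,-0.05,0,0,0,0,0.1]
    - [-0.02,-0.03,0,0,0,0,0.1]
  force: 60

```text
time: 15.88
tool_pos: [0.5867, 0.2846, 0.3566]
tcp_rot: [-1.174, -1.264, 1.257]
wrist_force: [0.3, 0.4, -1.1]
width: 0.218
```

```bash
python3 chk.py .518 -.3077 .3 93.9
```

```text
[0.5867 0.2846 0.3566] w 0.21843337005252697 F [ 0.2697  0.4146 -1.1437] T [-0.0663  0.0363 -0.0667] qd 0.4168703816537155 t 15.875
jaw 94.01609663209533 appr [ 0.0024  0.0038 -1.    ] q [ 0.4122  0.1728  1.5122  0.0025  1.4528 -1.229 ]
[-0.053,0.005,0.010,0.000,0.000,0.000, ]
[-0.053,0.005,0.010,0.000,0.000,0.000, ]
[-0.053,0.005,0.010,0.000,0.000,0.000, ]
[-0.053,0.005,0.010,0.000,0.000,0.000, ]
[-0.053,0.005,0.010,0.000,0.000,0.000, ]
[-0.053,0.005,0.010,0.000,0.000,0.000, ]
[-0.053,0.005,0.010,0.000,0.000,0.000, ]
[-0.053,0.005,0.010,0.000,0.000,0.000, ]
[-0.053,0.005,0.010,0.000,0.000,0.000, ]
[-0.053,0.005,0.010,0.000,0.000,0.000, ]
[-0.053,0.005,0.010,0.000,0.000,0.000, ]
-- 11
```

Call:
jog_arm:
  increments:
    - [-0.053,0.003,0.007,0,0,0,0.1]
    - [-0.053,0.003,0.007,0,0,0,0.1]
    - [-0.053,0.003,0.007,0,0,0,0.1]
    - [-0.053,0.003,0.007,0,0,0,0.1]
    - [-0.053,0.003,0.007,0,0,0,0.1]
    - [-0.053,0.005,0.007,0,0,0,0.1]
    - [-0.053,0.005,0.007,0,0,0,0.1]
    - [-0.053,0.005,0.007,0,0,0,0.1]
    - [-0.053,0.005,0.007,0,0,0,0.1]
    - [-0.053,0.005,0.007,0,0,0,0.1]

```text
time: 17.12
tool_pos: [0.5588, -0.2612, 0.3294]
tcp_rot: [-1.189, -1.289, 1.249]
wrist_force: [0.3, -0.2, 0.1]
width: 0.218
```

```bash
python3 -c "
from h import *
read_camera('top');read_camera('side')"; python3 chk.py .517 -.3105 .26 93.9
```

```text
[ 0.5578 -0.2645  0.3282] w 0.21923259453556276 F [ 0.3127 -0.4557 -0.799 ] T [ 0.0453  0.0301 -0.0033] qd 0.064597348772696 t 17.225
jaw 94.12622013267851 appr [ 0.0254  0.0037 -0.9997] q [-0.4913  0.1024  1.6423  0.0156  1.3763 -2.1369]
[-0.022,0.033,0.023,0.013,0.002,0.001, ]
[-0.022,0.034,0.022,0.013,0.002,0.001, ]
-- 2
```

Call:
jog_arm:
  increments:
    - [-0.024,0.02,0.024,0.013,0.002,0.001,0.1]
    - [-0.022,0.032,0.021,0.013,0.002,0.001,0.1]

```text
time: 17.48
tool_pos: [0.5193, -0.3148, 0.2795]
tcp_rot: [-1.184, -1.263, 1.259]
wrist_force: [-0.2, 0.7, -1.0]
width: 0.218
```

```bash
python3 -c "
from h import *
read_camera('top');read_camera('side')"; python3 chk.py .517 -.3105 .19 93.9
```

```text
[ 0.516  -0.3141  0.2745] w 0.22095769850976005 F [ 0.2209 -0.4609 -1.1646] T [0.0288 0.0372 0.0417] qd 0.04884874980707996 t 17.575
jaw 93.80301196994178 appr [-0.0018  0.0013 -1.    ] q [-0.5881  0.1153  1.7252  0.0001  1.3033 -2.2253]
[0.002,0.042,-0.001,-0.001,-0.001,0.001, ]
[0.002,0.042,-0.001,-0.001,-0.001,0.001, ]
-- 2
```

Call:
jog_arm:
  increments:
    - [0.002,0.04,-0.001,0,0,0,0.1]
    - [0.002,0.04,-0.001,0,0,0,0.1]

```text
time: 17.82
tool_pos: [0.5221, -0.3106, 0.2001]
tcp_rot: [-1.187, -1.262, 1.256]
wrist_force: [0.0, -0.3, -0.1]
width: 0.218
```

```bash
python3 see.py .5133 -.3145 >/dev/null; python3 see.py .5133 -.3145
```

```text
[ 0.5206 -0.3096  0.1984] appr [ 0.0041 -0.0007 -1.    ] w 0.22134288024031465 F [0.633  0.6486 0.3132] qd 0.05888980681226636
bottom xy, lean, zmin, n [  0.5187  -0.3131  -0.0151  -0.0017   0.1029 113.    ]
err world [-0.0054 -0.0014] tool shift [-0.001  -0.      0.0055] down 10mm in tool [0.   0.01 0.  ] turn tool [ 0.0152 -0.      0.0007]
```

Call:
jog_arm:
  increments:
    - [-0.001,0.012,0.004,0,0,0,0.1]

```text
time: 18.25
tool_pos: [0.5209, -0.314, 0.1934]
tcp_rot: [-1.195, -1.265, 1.258]
wrist_force: [-0.1, -0.5, -0.6]
width: 0.215
```

```bash
python3 see.py .5133 -.3145 >/dev/null; python3 see.py .5133 -.3145
```

```text
[ 0.5185 -0.3129  0.1902] appr [ 0.0101 -0.0051 -0.9999] w 0.21750970222195407 F [ 0.0869 -0.1554 -0.2754] qd 0.00533831844673513
bottom xy, lean, zmin, n [  0.5161  -0.3158  -0.0203  -0.0037   0.0934 139.    ]
err world [-0.0028  0.0013] tool shift [ 0.0015 -0.      0.0027] down 10mm in tool [0.0001 0.01   0.0001] turn tool [ 0.0205 -0.0001  0.0023]
```

Call:
jog_arm:
  increments:
    - [0.001,0.008,0.0025,0.012,0,0,0.1]

```text
time: 18.68
tool_pos: [0.5168, -0.3128, 0.1832]
tcp_rot: [-1.183, -1.253, 1.263]
wrist_force: [0.5, 0.4, -0.8]
width: 0.216
```

```bash
python3 see.py .5133 -.3145 >/dev/null; python3 see.py .5133 -.3145
```

```text
[ 0.5158 -0.3119  0.1814] appr [-0.003  -0.0052 -1.    ] w 0.21354884218474784 F [-0.5253  0.2591  0.2064] qd 0.007365742589992692
bottom xy, lean, zmin, n [  0.5121  -0.3147  -0.0057  -0.0099   0.0849 160.    ]
err world [0.0012 0.0002] tool shift [ 0.0001 -0.     -0.0012] down 10mm in tool [ 0.    0.01 -0.  ] turn tool [0.0063 0.     0.0095]
```

Call:
jog_arm:
  increments:
    - [0,0.029,-0.001,0,0,0,0.1]

```text
time: 19.1
tool_pos: [0.5211, -0.3145, 0.1591]
tcp_rot: [-1.191, -1.257, 1.262]
wrist_force: [-1.4, 5.8, 59.6]
width: 0.223
```

```bash
python3 see.py .5133 -.3145 >/dev/null; python3 see.py .5133 -.3145
```

```text
[ 0.5213 -0.3147  0.1579] appr [ 0.0077 -0.0117 -0.9999] w 0.2188928011615261 F [ 2.155  -0.3884 10.1662] qd 0.00420552338517392
bottom xy, lean, zmin, n [  0.516   -0.3184   0.0007   0.0016   0.0827 177.    ]
err world [-0.0027  0.0039] tool shift [ 0.0041 -0.0001  0.0024] down 10mm in tool [0.0001 0.01   0.0001] turn tool [-0.0008  0.     -0.0015]
```

Call:
jog_arm:
  increments:
    - [0.003,-0.008,0.003,0,0,0,0.1]

```text
time: 19.52
tool_pos: [0.5182, -0.312, 0.1665]
tcp_rot: [-1.192, -1.257, 1.263]
wrist_force: [-0.2, 0.1, -0.1]
width: 0.215
```

```bash
python3 see.py .5133 -.3145 >/dev/null; python3 see.py .5133 -.3145; python3 - <<'E'
from h import *
p=read_camera("side"); u,v=proj(p,np.array([.53,-.31,.09])).astype(int); cv2.imwrite("pics/d.png",cv2.resize(p["img"][v-50:v+50,u-50:u+50],(600,600),interpolation=cv2.INTER_CUBIC))
E
```

```text
[ 0.5181 -0.3119  0.1666] appr [ 0.0086 -0.0124 -0.9999] w 0.21741945872648819 F [ 0.2915  0.9403 -0.3477] qd 0.018897407069229294
bottom xy, lean, zmin, n [  0.5121  -0.3155   0.006    0.0131   0.0823 171.    ]
err world [0.0012 0.001 ] tool shift [ 0.001  -0.     -0.0013] down 10mm in tool [0.0001 0.01   0.0001] turn tool [-0.0068  0.0002 -0.0127]
```

View pics/d.png

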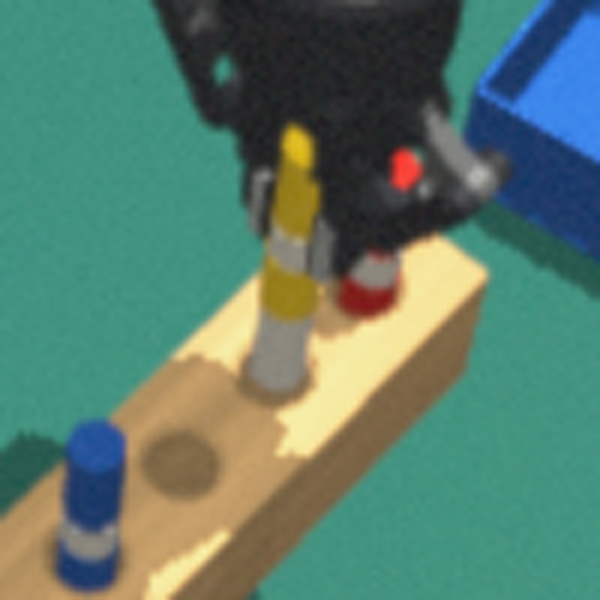

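The picture shows the yellow marker upright at (277,370), right on the rim of well 2, which was centred at (273,375) in the earlier crop. Red is seated at (368,285). I'll lower in small steps.

Call:
jog_arm:
  increments:
    - [0.0005,0.008,-0.001,0,0,0,0.1]

```text
time: 20.0
tool_pos: [0.5186, -0.3111, 0.1569]
tcp_rot: [-1.191, -1.257, 1.263]
wrist_force: [-0.1, -0.5, -1.1]
width: 0.218
```

```bash
python3 see.py .5133 -.3145 >/dev/null; python3 see.py .5133 -.3145
```

```text
[ 0.5176 -0.3104  0.1555] appr [ 0.0041 -0.0094 -0.9999] w 0.21384231016570016 F [-0.4727 -0.0797  0.3772] qd 0.011969851116273616
bottom xy, lean, zmin, n [  0.5116  -0.3141   0.0162   0.0011   0.0823 183.    ]
err world [ 0.0017 -0.0004] tool shift [-0.0005  0.     -0.0017] down 10mm in tool [0.0001 0.01   0.    ] turn tool [-0.0163  0.0002 -0.    ]
```

Call:
jog_arm:
  increments:
    - [0,0.009,-0.001,-0.01,0,0,0.1]

```text
time: 20.42
tool_pos: [0.5203, -0.3115, 0.1485]
tcp_rot: [-1.199, -1.266, 1.258]
wrist_force: [-0.1, 0.3, 0.3]
width: 0.216
```

```bash
python3 see.py .5133 -.3145 >/dev/null; python3 see.py .5133 -.3145
```

```text
[ 0.5187 -0.3106  0.1468] appr [ 0.0146 -0.009  -0.9999] w 0.21704353015246022 F [ 0.0315  0.4894 -0.5446] qd 0.01074452467986721
bottom xy, lean, zmin, n [  0.5137  -0.3139   0.0023  -0.0282   0.0825 206.    ]
err world [-0.0004 -0.0006] tool shift [-0.0006 -0.      0.0005] down 10mm in tool [0.0001 0.01   0.0001] turn tool [-0.0005 -0.0004  0.0283]
```

In the well with no contact force. Continuing.

Call:
jog_arm:
  increments:
    - [0,0.02,0.001,0,0,0,0.1]

```text
time: 20.85
tool_pos: [0.5201, -0.312, 0.1293]
tcp_rot: [-1.201, -1.266, 1.258]
wrist_force: [0.1, -1.2, 0.2]
width: 0.222
```

```bash
python3 see.py .5133 -.3145 >/dev/null; python3 see.py .5133 -.3145
```

```text
[ 0.5173 -0.3104  0.1254] appr [ 0.0126 -0.008  -0.9999] w 0.21446002494962663 F [ 0.6278  1.1548 -0.6146] qd 0.023073590214003546
bottom xy, lean, zmin, n [  0.5123  -0.3144  -0.0024  -0.0074   0.0822 249.    ]
err world [ 0.001  -0.0001] tool shift [-0.0001  0.     -0.001 ] down 10mm in tool [0.0001 0.01   0.0001] turn tool [ 0.0029 -0.0001  0.0072]
```

Call:
jog_arm:
  increments:
    - [0,0.016,-0.001,0,0,0,0.1]
    - [0,0.003,0,0,0,0,0.1]

```text
time: 21.4
tool_pos: [0.5202, -0.3114, 0.1081]
tcp_rot: [-1.197, -1.264, 1.258]
wrist_force: [0.0, -0.1, -0.1]
width: 0.215
```

```bash
python3 see.py .5133 -.3145 >/dev/null; python3 see.py .5133 -.3145
```

```text
[ 0.5209 -0.3119  0.1095] appr [ 0.0177 -0.011  -0.9998] w 0.22218375950414262 F [-0.7067  0.2091 -0.9984] qd 0.013123873250973386
bottom xy, lean, zmin, n [  0.5156  -0.3161  -0.0037  -0.0326   0.0825 284.    ]
err world [-0.0023  0.0016] tool shift [ 0.0017 -0.0001  0.0022] down 10mm in tool [0.0001 0.01   0.0002] turn tool [ 0.0058 -0.0006  0.0323]
```

Call:
jog_arm:
  increments:
    - [0.001,0.006,0.002,0,0,0,0.1]
    - [0,0,0,0,0,0,0.3]
    - [0,0,0,0,0,0,0.5]
    - [0,0,0,0,0,0,0.55]
    - [0,-0.04,0,0,0,0,0.55]
    - [0,-0.06,0,0,0,0,0.55]
    - [0,-0.06,0,0,0,0,0.55]

```text
time: 22.58
tool_pos: [0.5133, -0.3077, 0.2612]
tcp_rot: [-1.188, -1.261, 1.257]
wrist_force: [0.0, -0.1, 0.1]
width: 0.554
```

```bash
python3 - <<'E'
from mk import *
p=read_camera("side")
W=cloud(p)
for c in((.564,-.311),(.514,-.3145),(.411,-.32)):
    q=W[(np.hypot(W[...,0]-c[0],W[...,1]-c[1])<.02)&(W[...,2]<.17)]; print(fit(p,*c,.085,.14),"top z",np.percentile(q[:,2],99))
# handle/cover geometry
for n in("side","top"):
    p=read_camera(n); W=cloud(p); X,Y,Z=np.moveaxis(W,-1,0)
    m=(abs(Z-.123)<.007)&(X>.46)&(X<.72)&(Y>-.0)&(Y<.42); m=cv2.erode(m.astype(np.uint8),np.ones((3,3)))>0
    print(n,"cover",cv2.minAreaRect(W[m][:,:2].astype(np.float32)))
    ex=np.array([np.cos(np.radians(-8.3)),np.sin(np.radians(-8.3))]); ey=np.array([-ex[1],ex[0]])
    r=W[...,:2]-[.728,.193]; a=r@ex; b=r@ey
    m=(a<-.275)&(a>-.32)&(abs(b)<.045)&(Z>.08)&(Z<.14); q=W[m]; l=np.polyfit(b[m],a[m],1)
    print(n,"bar",len(q),"a at b=0",l[1],"slope->yaw corr",np.degrees(np.arctan(-l[0])),"z top",np.percentile(q[:,2],[50,95]),"a range",np.percentile(a[m]-l[0]*b[m],[5,95]))
    m=(a<-.26)&(a>-.32)&(abs(b)<.1)&(Z>.08)&(Z<.14); print("   b range",np.percentile(b[m],[1,99]))
E
python3 chk.py .444 .237 .28 171.7; python3 chk.py .444 .237 .28 -8.3|tail -1
```

```text
(array([ 0.5639, -0.3124, -0.0078, -0.0052]), np.float64(0.1130225688260606), np.float64(0.08521959999357731), 140) top z 0.1460072203672439
(array([ 0.5132, -0.3164,  0.0002, -0.008 ]), np.float64(0.1132771153130053), np.float64(0.08579228293899388), 139) top z 0.146077586324546
(array([ 0.4139, -0.3201,  0.012 , -0.0026]), np.float64(0.11225795363273892), np.float64(0.08533932180857506), 135) top z 0.14572320338610892
side cover ((0.6055341958999634, 0.20565438270568848), (0.3865199089050293, 0.2503138482570648), 81.83677673339844)
side bar 128 a at b=0 -0.2949972452271107 slope->yaw corr -0.18900318198440716 z top [0.1141 0.1175] a range [-0.2996 -0.2893]
   b range [-0.0622  0.0691]
top cover ((0.6098448038101196, 0.22062024474143982), (0.38475149869918823, 0.2508585751056671), 81.696533203125)
top bar 178 a at b=0 -0.29369756645990786 slope->yaw corr 0.49035126591137507 z top [0.1162 0.1217] a range [-0.2992 -0.2885]
   b range [-0.0559  0.0743]
[ 0.5163 -0.3096  0.2659] w 0.5487634957841693 F [-0.7612  0.0618 -1.0199] T [0.0108 0.014  0.003 ] qd 0.08771614176174773 t 22.725
jaw 93.7547133704724 appr [ 0.0188 -0.0118 -0.9998] q [-0.5818  0.1008  1.7572  0.0005  1.2615 -2.2183]
[0.055,-0.002,0.004,0.001,-0.136,-0.002, ]
[0.055,-0.002,-0.004,0.001,-0.136,-0.002, ]
[0.054,-0.002,-0.011,0.001,-0.136,-0.002, ]
[0.052,-0.002,-0.019,0.001,-0.136,-0.002, ]
[0.049,-0.002,-0.025,0.001,-0.136,-0.002, ]
[0.045,-0.002,-0.032,0.001,-0.136,-0.002, ]
[0.040,-0.002,-0.038,0.001,-0.136,-0.002, ]
[0.035,-0.001,-0.043,0.001,-0.136,-0.002, ]
[0.029,-0.001,-0.047,0.001,-0.136,-0.002, ]
[0.022,-0.001,-0.051,0.001,-0.136,-0.002, ]
-- 10
-- 11
```

Both markers are seated, with tops at blue's height, within about 2 mm of the well centres and upright. Now on to the handle, with the jaws across the bar.

```bash
python3 chk.py .442 .242 .26 -8.3 | tail -12
```

```text
[0.050,-0.000,0.003,0.002,0.162,0.001, ]
[0.049,-0.000,0.012,0.002,0.162,0.001, ]
[0.047,-0.000,0.019,0.002,0.162,0.001, ]
[0.043,-0.000,0.027,0.002,0.162,0.001, ]
[0.038,-0.000,0.033,0.002,0.162,0.001, ]
[0.032,-0.000,0.039,0.002,0.162,0.001, ]
[0.026,0.000,0.044,0.002,0.162,0.001, ]
[0.018,0.000,0.047,0.002,0.162,0.001, ]
[0.010,0.000,0.050,0.002,0.162,0.001, ]
[0.002,0.000,0.051,0.002,0.162,0.001, ]
[-0.006,0.000,0.050,0.002,0.162,0.001, ]
-- 11
```

Call:
jog_arm:
  increments:
    - [0.05,-0.005,0.003,0.002,0.162,0.001,0.35]
    - [0.049,-0.005,0.012,0.002,0.162,0.001,0.35]
    - [0.047,0,0.019,0.002,0.162,0.001,0.35]
    - [0.043,0,0.027,0.002,0.162,0.001,0.35]
    - [0.038,0,0.033,0.002,0.162,0.001,0.35]
    - [0.032,0,0.039,0.002,0.162,0.001,0.35]
    - [0.026,0,0.044,0.002,0.162,0.001,0.35]
    - [0.018,0,0.047,0.002,0.162,0.001,0.35]
    - [0.01,0,0.05,0.002,0.162,0.001,0.35]
    - [0.002,0,0.051,0.002,0.162,0.001,0.35]

```text
time: 23.98
tool_pos: [0.4527, 0.2049, 0.2563]
tcp_rot: [-1.576, 0.047, -0.022]
wrist_force: [0.5, -0.1, -0.4]
width: 0.35
```

```bash
python3 -c "
from h import *
read_camera('top');read_camera('side')"; python3 chk.py .442 .242 .2 -8.3
```

```text
[0.4522 0.2074 0.256 ] w 0.3455929809313561 F [-0.4329 -1.0106 -0.0653] T [-0.0212 -0.0096 -0.0615] qd 0.18611395327217287 t 24.075
jaw -2.0825071548777787 appr [-0.0174 -0.0033 -0.9998] q [ 0.3776 -0.0715  1.95    0.0035  1.2805  0.4129]
[-0.005,0.028,0.017,0.002,0.054,-0.009, ]
[-0.006,0.028,0.017,0.002,0.054,-0.009, ]
-- 2
```

Call:
jog_arm:
  increments:
    - [-0.005,0.028,0.017,0.002,0.054,-0.009,0.35]
    - [-0.006,0.028,0.017,0.002,0.054,-0.009,0.35]

```text
time: 24.32
tool_pos: [0.4436, 0.2422, 0.1992]
tcp_rot: [-1.569, 0.109, -0.116]
wrist_force: [0.4, 0.1, -0.2]
width: 0.35
```

```bash
python3 -c "
from h import *
[read_camera('side') for _ in range(4)]"; python3 chk.py .442 .242 .16 -8.3
```

```text
[0.4435 0.2415 0.1999] w 0.3504409169479287 F [0.7418 0.4167 0.3523] T [-0.016  -0.0072  0.0288] qd 0.03663151438388868 t 24.525
jaw -8.095282052972973 appr [ 0.0024 -0.0022 -1.    ] q [ 0.4513 -0.0262  2.0128 -0.0033  1.1537  0.5939]
[-0.002,0.040,0.000,0.002,0.004,0.003, ]
-- 1
```

Call:
jog_arm:
  increments:
    - [-0.002,0.045,0,0.002,0.004,0.003,0.35]

```text
time: 24.65
tool_pos: [0.4464, 0.2428, 0.1598]
tcp_rot: [-1.562, 0.106, -0.121]
wrist_force: [0.4, 0.1, 0.1]
width: 0.353
```

```bash
python3 - <<'E'
from h import *
for _ in range(3): read_camera("side")
p=read_camera("side"); t=readout.read_state()["tool_pos"]; u,v=proj(p,t).astype(int); cv2.imwrite("pics/e.png",cv2.resize(p["img"][v-50:v+50,u-50:u+50],(600,600),interpolation=cv2.INTER_CUBIC))
E
python3 chk.py .442 .242 .107 -8.3
```

```text
[0.4419 0.2408 0.1555] w 0.35258234522002374 F [ 0.2443 -0.2127  0.4571] T [ 0.0029 -0.0234  0.0044] qd 0.03819201668646233 t 24.85
jaw -8.34281892061452 appr [-0.0008 -0.0003 -1.    ] q [0.4494 0.0151 2.0594 0.0001 1.0679 0.595 ]
[-0.000,0.049,0.001,0.000,-0.001,-0.001, ]
-- 1
```

View pics/e.png

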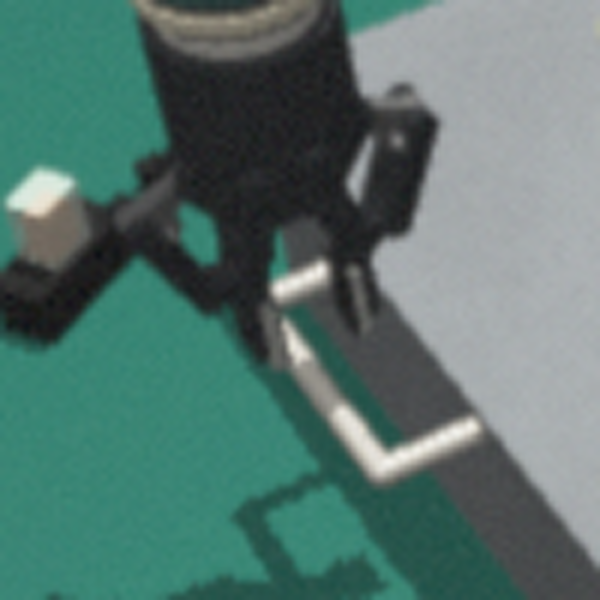

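Side view: the fingers are at (270,340) and (360,300), above and either side of the bar at (330,395). I'll descend in two checked steps.

Call:
jog_arm:
  increments:
    - [0,0.025,0.001,0,0,0,0.35]

```text
time: 24.98
tool_pos: [0.4459, 0.243, 0.1349]
tcp_rot: [-1.564, 0.109, -0.12]
wrist_force: [0.4, -0.0, 0.3]
width: 0.347
```

```bash
python3 -c "
from h import *
[read_camera('side') for _ in range(4)]"; python3 chk.py .442 .242 .107 -8.3
```

```text
[0.443  0.2419 0.1322] w 0.3516396176514065 F [0.9833 0.1346 0.4415] T [-0.005   0.0226  0.0327] qd 0.008593019720001685 t 25.175
jaw -8.345654600381323 appr [ 0.0008  0.0004 -1.    ] q [ 0.4505  0.0431  2.0783 -0.      1.0193  0.5962]
[-0.001,0.025,-0.000,-0.000,-0.001,0.001, ]
-- 1
```

Call:
jog_arm:
  increments:
    - [-0.002,0.024,0,0,0,0,0.35]

```text
time: 25.3
tool_pos: [0.4444, 0.2437, 0.1121]
tcp_rot: [-1.563, 0.108, -0.12]
wrist_force: [0.5, -0.7, 0.3]
width: 0.346
```

```bash
python3 -c "
from h import *
[read_camera('side') for _ in range(4)]"; python3 chk.py .442 .242 .107 -8.3
```

```text
[0.4416 0.2424 0.1094] w 0.34413925618359525 F [ 0.7334 -0.4438  0.4913] T [-0.0122 -0.0177  0.0156] qd 0.011573909822598913 t 25.5
jaw -8.341434847445798 appr [ 0.0018  0.0008 -1.    ] q [ 0.4527  0.0685  2.0993 -0.0001  0.9718  0.5983]
[0.000,0.002,-0.000,-0.001,-0.001,0.002, ]
-- 1
```

Call:
jog_arm:
  increments:
    - [0,0.002,0,0,0,0,0.2]
    - [0,0,0,0,0,0,0.1]
    - [0,0,0,0,0,0,0.05]
    - [0,0,0,0,0,0,0.05]
    - [0,0,0,0,0,0,0.05]
  force: 30

```text
time: 26.12
tool_pos: [0.4386, 0.2433, 0.1095]
tcp_rot: [-1.566, 0.119, -0.111]
wrist_force: [-0.3, 0.6, -4.2]
width: 0.128
```

```bash
cat > arc.py <<'E'
import sys
from h import *
# handle arc: closed grasp recorded as TCP0 at theta=0; prints rows from current theta estimate to goal, tool orientation constant
ex=np.array([np.cos(np.radians(-8.3)),np.sin(np.radians(-8.3))])
T0=np.load("t0.npy") if len(sys.argv)>1 else None
s=readout.read_state(); t=s["tool_pos"]; M=R.from_rotvec(s["tcp_rot"]).as_matrix()
if T0 is None: np.save("t0.npy",t); T0=t
r0=np.array([-.292,-.008])
def H(th): # offset of handle from shut, in (box x, z)
    c,sn=np.cos(th),np.sin(th); return np.array([c*r0[0]+sn*r0[1], -sn*r0[0]+c*r0[1]])-r0
def P(th): h=H(th); return np.r_[T0[:2]+ex*h[0],T0[2]+h[1]]
d=t-T0; a=ex@d[:2]; z=d[2]
v=np.array([a,z])+r0; th=np.arctan2(v[1],-v[0])-np.arctan2(r0[1],-r0[0])
print("t",s["time"],t,"w",s["width"],"F",s["wrist_force"],"T",s["torque"],"theta est",th,"radius",np.linalg.norm(v),"side dev",np.array([-ex[1],ex[0]])@d[:2],"appr",M[:,1],"jaw",np.degrees(np.arctan2(M[1,0],M[0,0])),"qd",abs(s["joint_vel"]).max())
if len(sys.argv)>2:
    g=float(sys.argv[1]); n=int(sys.argv[2]); pr=t
    w=R.from_matrix(M.T@Rdown(-8.3)).as_rotvec()
    for k in range(1,n+1):
        q=P(th+(g-th)*k/n); print("%.4f %.4f %.4f"%tuple(M.T@(q-pr)),"th",round(th+(g-th)*k/n,3)); pr=q
    print("turn to vertical",w)
E
python3 arc.py; python3 arc.py .3 6
```

```text
t 26.125 [0.4386 0.2433 0.1095] w 0.12783722134976705 F [-0.3318  0.6059 -4.1508] T [0.09   0.1887 0.0183] theta est 0.0 radius 0.29210956848415626 side dev 0.0 appr [-0.0047  0.0021 -1.    ] jaw -8.394496833424858 qd 0.0010899905203110636
t 26.125 [0.4386 0.2433 0.1095] w 0.12783722134976705 F [-0.3318  0.6059 -4.1508] T [0.09   0.1887 0.0183] theta est 0.0 radius 0.29210956848415626 side dev 0.0 appr [-0.0047  0.0021 -1.    ] jaw -8.394496833424858 qd 0.0010899905203110636
-0.0001 -0.0146 0.0000 th 0.05
0.0006 -0.0146 0.0000 th 0.1
0.0014 -0.0145 0.0000 th 0.15
0.0021 -0.0145 0.0000 th 0.2
0.0028 -0.0143 0.0000 th 0.25
0.0035 -0.0142 0.0000 th 0.3
turn to vertical [-0.0014 -0.0017 -0.005 ]
```

Call:
jog_arm:
  increments:
    - [0,-0.0146,0,0,0,0,0.05]
    - [0.0006,-0.0146,0,0,0,0,0.05]
    - [0.0014,-0.0145,0,0,0,0,0.05]
    - [0.002,-0.0145,0,0,0,0,0.05]
    - [0.003,-0.0143,0,0,0,0,0.05]

```text
time: 26.75
tool_pos: [0.4467, 0.2421, 0.1875]
tcp_rot: [-1.565, 0.118, -0.112]
wrist_force: [-0.3, 0.0, -3.6]
width: 0.124
```

```bash
python3 arc.py .5 5
```

```text
t 26.75 [0.4467 0.2421 0.1875] w 0.12444348426434707 F [-0.2628  0.0331 -3.5632] T [ 0.1494  0.1149 -0.0317] theta est 0.2692088399202889 radius 0.29234570805637977 side dev 7.215249056705467e-07 appr [-0.0039  0.0026 -1.    ] jaw -8.402922714102028 qd 0.23504391106008843
0.0037 -0.0130 0.0000 th 0.315
0.0041 -0.0129 0.0000 th 0.362
0.0047 -0.0127 0.0000 th 0.408
0.0052 -0.0124 0.0000 th 0.454
0.0058 -0.0122 0.0000 th 0.5
turn to vertical [-0.002  -0.0018 -0.0042]
```

The lift follows the arc exactly, and the cover's force is fading. Continuing.

Call:
jog_arm:
  increments:
    - [0.0037,-0.013,0,0,0,0,0.05]
    - [0.0041,-0.0129,0,0,0,0,0.05]
    - [0.0047,-0.0127,0,0,0,0,0.05]
    - [0.0052,-0.0124,0,0,0,0,0.05]
    - [0.0058,-0.0122,0,0,0,0,0.05]

```text
time: 27.38
tool_pos: [0.4718, 0.2385, 0.2559]
tcp_rot: [-1.565, 0.118, -0.112]
wrist_force: [0.4, 1.3, -2.0]
width: 0.127
```

```bash
python3 arc.py .74 5
```

```text
t 27.375 [0.4718 0.2385 0.2559] w 0.1270252409798428 F [ 0.4252  1.2553 -2.0356] T [ 0.1201  0.1924 -0.0509] theta est 0.5189686310511653 radius 0.29318646307425766 side dev 1.5732620506107506e-06 appr [-0.0033  0.0033 -1.    ] jaw -8.402802654424265 qd 0.20815400363351383
0.0073 -0.0108 0.0000 th 0.563
0.0068 -0.0110 0.0000 th 0.607
0.0073 -0.0107 0.0000 th 0.652
0.0077 -0.0103 0.0000 th 0.696
0.0082 -0.0100 0.0000 th 0.74
turn to vertical [-0.0028 -0.0018 -0.0037]
```

Call:
jog_arm:
  increments:
    - [0.007,-0.0108,0,0,0,0,0.05]
    - [0.007,-0.011,0,0,0,0,0.05]
    - [0.0073,-0.0107,0,0,0,0,0.05]
    - [0.0077,-0.0103,0,0,0,0,0.05]
    - [0.007,-0.008,0,0,0,0,0.05]
    - [0,0,0,0,0,0,0.05]
    - [0,0,0,0,0,0,0.05]

```text
time: 28.25
tool_pos: [0.5102, 0.2328, 0.3136]
tcp_rot: [-1.563, 0.119, -0.112]
wrist_force: [-3.9, 1.0, 2.6]
width: 0.127
```

```bash
python3 - <<'E'
from h import *
p=read_camera("side"); cv2.imwrite("pics/f.png",p["img"][60:420,120:600]); W=cloud(p)
c=np.array([.728,.193]); ex=np.array([.9895,-.1444]); ey=np.array([.1444,.9895])
r=W[...,:2]-c; a=r@ex; b=r@ey; m=(a<-.1)&(a>-.24)&(abs(b)<.17)&(W[...,2]>.14)&(W[...,2]<.35)
q=np.c_[a[m],W[...,2][m]]
for _ in range(4):
    l=np.polyfit(q[:,0],q[:,1],1); e=abs(q[:,1]-np.polyval(l,q[:,0])); q=q[e<max(.006,np.percentile(e,70))] 
print("camera theta",-np.arctan(l[0]),len(q),e.std())
E
python3 arc.py .52 5
```

```text
camera theta 0.7070137923779187 1558 0.0013440170608816388
t 28.3 [0.5102 0.2328 0.3137] w 0.12243316229587675 F [-3.4827  0.242   3.1711] T [0.0259 0.8612 0.0106] theta est 0.7563190241074168 radius 0.29449025539925006 side dev -3.556284677073453e-05 appr [-0.0038  0.0046 -1.    ] jaw -8.426870282914514 qd 0.008392156441919837
-0.0071 0.0121 -0.0000 th 0.709
-0.0084 0.0110 -0.0001 th 0.662
-0.0079 0.0113 -0.0001 th 0.615
-0.0073 0.0117 -0.0001 th 0.567
-0.0068 0.0120 -0.0001 th 0.52
turn to vertical [-0.004  -0.0022 -0.0044]
```

View pics/f.png

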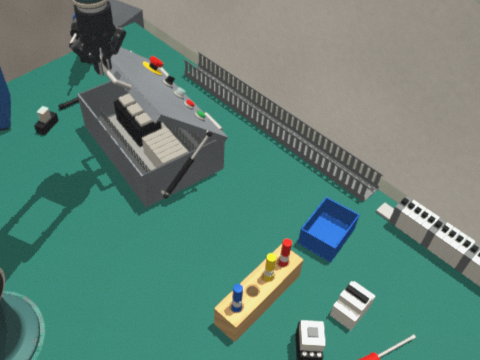

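The cover is past balance: the arc estimate is 0.756, the camera says 0.71, and the handle force has reversed. All three markers are upright in the stand at (237,297), (270,265) and (286,252). Now I'll ease it back to about 0.52.

Call:
jog_arm:
  increments:
    - [-0.0071,0.0121,0,0,0,0,0.05]
    - [-0.0084,0.011,0,0,0,0,0.05]
    - [-0.0079,0.0113,0,0,0,0,0.05]
    - [-0.0073,0.0117,0,0,0,0,0.05]
    - [-0.004,0.008,0,0,0,0,0.05]
    - [0,0,0,0,0,0,0.05]
    - [0,0,0,0,0,0,0.05]

```text
time: 29.18
tool_pos: [0.4726, 0.2383, 0.2577]
tcp_rot: [-1.564, 0.119, -0.11]
wrist_force: [-3.6, 0.1, 3.0]
width: 0.125
```

```bash
cat > cov.py <<'E'
from h import *
for n in("side","side","top"):
    p=read_camera(n); W=cloud(p)
    c=np.array([.728,.193]); ex=np.array([.9895,-.1444]); ey=np.array([.1444,.9895])
    r=W[...,:2]-c; a=r@ex; b=r@ey; m=(a<-.1)&(a>-.2)&(b>-.16)&(b<.0)&(W[...,2]>.13)&(W[...,2]<.33)
    A=np.c_[a[m],b[m],np.ones(m.sum())]; z=W[...,2][m]; k=np.ones(len(z),bool); rng=np.random.default_rng(0); best=0
    for _ in range(300):
        i=rng.choice(len(z),3,False)
        try: s=np.linalg.solve(A[i],z[i])
        except Exception: continue
        if abs(s[1])>.1: continue
        kk=abs(z-A@s)<.004
        if kk.sum()>best: best,k=kk.sum(),kk
    s=np.linalg.lstsq(A[k],z[k],rcond=None)[0]; print(n,"theta",-np.arctan(s[0]),"b-slope",s[1],"z at hinge",s[2],k.sum(),len(z))
E
python3 cov.py; python3 arc.py .52 1
```

```text
side theta 0.517739882680527 b-slope -0.0008638966918378815 z at hinge 0.12067017511300542 1336 1340
side theta 0.5188090689601451 b-slope -0.0016675607126232644 z at hinge 0.12037326289111447 1359 1362
top theta 0.5167195861544432 b-slope 0.0037679609360327243 z at hinge 0.12338537555529377 2374 2736
t 29.325 [0.4727 0.2383 0.258 ] w 0.12764433300532976 F [-3.684  -0.5391  2.1216] T [-0.0547  0.4074  0.0263] theta est 0.5267958052796666 radius 0.29333054088935034 side dev -2.482395709094403e-05 appr [-0.0052  0.0043 -1.    ] jaw -8.390209591451578 qd 0.0022539381414234502
0.0001 0.0023 0.0000 th 0.52
turn to vertical [-0.0035 -0.0016 -0.0058]
```

```bash
python3 - <<'E'
from mk import *
p=read_camera("side"); W=cloud(p)
for c in((.564,-.311),(.514,-.3145)):
    q=W[(np.hypot(W[...,0]-c[0],W[...,1]-c[1])<.02)&(W[...,2]<.17)]; print(fit(p,*c,.085,.14)[0],"top z",np.percentile(q[:,2],99))
for _ in range(6): read_camera("side")
E
python3 cov.py; python3 arc.py .52 1 | head -1; python3 -c "
from workcell import bot
print(bot.finish_job())"
```

```text
[ 0.564  -0.3123 -0.013   0.0006] top z 0.14502679891013037
[ 0.5135 -0.3152  0.005  -0.0072] top z 0.14528382479057653
side theta 0.5194903621439457 b-slope -0.0013312605123656923 z at hinge 0.12046564518667577 1340 1344
side theta 0.5198186934835097 b-slope -0.001178247726910553 z at hinge 0.1203346175841477 1340 1344
top theta 0.5186973484560274 b-slope -0.0009311890838757941 z at hinge 0.12245721208103759 2372 2744
t 29.825 [0.4727 0.2383 0.2578] w 0.12521506150629413 F [-3.8938 -0.1865  2.975 ] T [0.0025 0.4166 0.0314] theta est 0.5261636690401135 radius 0.29331444062586903 side dev 8.741808353264144e-07 appr [-0.005   0.0044 -1.    ] jaw -8.384788769161727 qd 0.0010640050913542282
the job is handed in; nothing more can be done
None
```

I put the red and yellow markers in the two far wells of the stand and lifted the cover past its balance point. I then eased it back and handed the job in at about 30 s, with the gripper still holding the handle. No verdict was reported, so what follows rests on my own last checks.

- **Markers:** both stand upright, leaning under 0.015 rad. They are within about 2 mm of the well centres, their tops are level with the seated blue marker, and both are released.
- **Cover past balance:** it reached about 0.71 (camera) to 0.76 rad (arm position), and the force on the handle reversed. The two readings disagreed by 0.05 rad there, but both are above 0.65.
- **Cover at hand-in:** both cameras read 0.519 rad and the arm position gave 0.526 rad, inside the 0.40–0.585 range. The arm was at rest (joint speeds about 0.001 rad/s) and the bar still pinched.
- **Mishaps:** each marker caught the rim of its well once on the way in. The largest wrist force I saw was about 60 N, against the 120 N limit. The red one swung in the grip and was straightened before it went in.
- **Other things on the bench:** I did not measure them again at the end. I saw no contact with any of them, and blue read within about 1 mm of its first position when last checked, before the cover was lifted.

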